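# Put the enamel cups away and close their case

## Task

Clear the bench for the next piece: swing the lamp away from above the case until its head hangs over the middle of the round work mat, and put every upside-down white cup, still rim down, fully home in a pocket of the case, one to a pocket. Only then break the lid stay at its yellow knuckle and lower the lid by hand, gently all the way, until it is fully shut, never letting it drop. Leave the cup with red enamel, the pendant, the jar and the scraper where they are.

Things in the scene. Friction and masses are not known exactly. Their poses are not given: they have to be found in the camera images.
- case: Low flat storage case fixed to the bench, 200 (x) by 260 (y) by 45 mm high, grey deck; origin at the centre of its underside; own x points from its front edge to the lid hinge at the back, own y to its left. Its pockets lie in one row along y, 40 mm in front of the centre; the strips of colour behind them are flat paint. Position and yaw vary.
- pocket0 (a point): Centre of the floor of square pocket 0 (counted from the case's left, +y): 52 by 52 mm, 8 mm deep below the deck (floor 37 mm above the bench), neighbours 60 mm apart; sides parallel to the case.
- pocket1 (a point): Centre of the floor of square pocket 1 (counted from the case's left, +y): 52 by 52 mm, 8 mm deep below the deck (floor 37 mm above the bench), neighbours 60 mm apart; sides parallel to the case.
- pocket2 (a point): Centre of the floor of square pocket 2 (counted from the case's left, +y): 52 by 52 mm, 8 mm deep below the deck (floor 37 mm above the bench), neighbours 60 mm apart; sides parallel to the case.
- pocket3 (a point): Centre of the floor of square pocket 3 (counted from the case's left, +y): 52 by 52 mm, 8 mm deep below the deck (floor 37 mm above the bench), neighbours 60 mm apart; sides parallel to the case.
- cup0: White porcelain colour cup lying upside down, rim on the bench: flanged rim 44 mm across and 5 mm thick at the bottom, straight body 34 mm across above it, 30 mm high in all, about 60 g, blue dot on the foot that now faces up; origin at the centre of the rim plane (underside), z up while the rim is down. May be absent.
- cup1: White porcelain colour cup lying upside down, rim on the bench: flanged rim 44 mm across and 5 mm thick at the bottom, straight body 34 mm across above it, 30 mm high in all, about 60 g, blue dot on the foot that now faces up; origin at the centre of the rim plane (underside), z up while the rim is down. May be absent.
- cup2: White porcelain colour cup lying upside down, rim on the bench: flanged rim 44 mm across and 5 mm thick at the bottom, straight body 34 mm across above it, 30 mm high in all, about 60 g, blue dot on the foot that now faces up; origin at the centre of the rim plane (underside), z up while the rim is down. May be absent.
- cup3: White porcelain colour cup lying upside down, rim on the bench: flanged rim 44 mm across and 5 mm thick at the bottom, straight body 34 mm across above it, 30 mm high in all, about 60 g, blue dot on the foot that now faces up; origin at the centre of the rim plane (underside), z up while the rim is down. May be absent.
- used_cup: The one cup standing rim up, with red enamel in it, same size (34 mm body, 44 mm rim on top, 30 mm high); in use, stays where it is. Origin under its foot.
- lid (a joint): Hinge of the lid: 0 = propped open (85 degrees up), grows as it closes, 1.484 = shut. Clear panel in a blue frame, 200 mm from hinge to front edge, 260 mm wide, 30 mm deep, 0.5 kg. The hinge is stiff (0.3 N m): freed of the stay the lid stands by itself while steep, but less than about 50 degrees from shut it falls and slams unless held.
- lid_hinge (a point): Middle of the lid's hinge line, 100 mm behind the case's centre and 47 mm above the bench; the line runs along the case's y.
- lid_knob (a point): Centre of the red knob on the outer face: a round-ended bar 36 mm long along the hinge line and 18 mm thick on a thin stem, axis 36 mm off the panel, 182 mm from the hinge line. Pinched on its two round ends (fingers closing along the hinge line, tool down) it turns freely between the pads as the lid swings. 222 mm above the bench when open; shut, 113 mm, and 170 mm in front of the hinge.
- stay_knuckle (a joint): Knuckle of the lid stay: two 119 mm steel links on the case's right (-y) side, from a foot pivot near its front to the lid. 0 = locked (over-centre, knuckle up and forward against a stop; the lid cannot be lowered), 0.16 = straight, larger = broken and folding; about 3.07 with the lid shut. A few newtons move it; it stays where it is left.
- knuckle (a point): Centre of the yellow boss at the knuckle, a bar 20 mm thick and 64 mm long pointing out from the case's right side (-y); this point is 26 mm from its end, about 130 mm above the bench when locked. It breaks when pushed down and back towards the hinge (equally, square to the links): straight after 10 mm, pushed 30 mm it is well broken. It circles the foot pivot.
- stay_foot (a point): Foot pivot of the stay's lower link, carried out sideways to the same distance from the case as point knuckle; 119 mm from it.
- lamp_arm (a joint): Swivel of the bench lamp about its upright post (vertical axis); grows clockwise seen from above, towards the work mat. Stiff: about 0.6 N m, so 2 to 4 N at the head; it stays where it is left. Range -0.5 to 1.5.
- lamp_cap (a point): Grip point on the axis of the lamp head: the upright black cap 34 mm across on top of the black shade, this point 262 mm above the bench, 16 mm below the cap's flat top; the arm joins the cap from the side at 218 to 232 mm high; the shade below is 100 mm across, 150 to 206 mm above the bench. 280 mm from the post's axis.
- lamp_post (a point): On the axis of the lamp's post, 242 mm above the bench (top of the swivel).
- work_mat: Flat round work mat, green with a black top, 110 mm across, 4 mm thick, fixed, origin at its centre underneath; within 20 mm of the circle on which the lamp head swings.
- pendant: Brass and blue pendant, 30 mm disc 6 mm thick, lying on the work mat; bystander.
- jar: Green glass jar with steel lid, 44 mm across, 60 mm high, standing behind the case's right corner; bystander.
- scraper: Scraper with an orange handle, 170 mm long, lying to the right of the case beyond the cups; bystander.

How it is judged:
By the outcome, as a careful person would: the job done as asked, in the order asked, and still so for the second after the job is handed in, with the robot touching nothing.
Of cup0, cup1, cup2, cup3 only 2 to 4 are there at a start; the rules pass over those that are not, and their reading is None.
At some moment in a run one of cup0, cup1, cup2, cup3 may be knocked a few centimetres aside while the robot is not near it.
It also fails if it takes over 210 s, if anything falls off the work surface, if the arm or the gripper's body presses on something with over 40 N, if the wrist force passes 120 N, or if a joint passes its speed limit or range.

## Robot

A 6-joint arm with a two-finger parallel gripper is mounted at the origin on the work surface. World frame = base frame: x ahead of the robot, y to its left, z up, the work surface at z = 0. Lengths are in m, angles in rad, forces in N, time in s.
With the tool pointing down it reaches from about 0.425 to 0.95 m from the base axis. Payload 14.7 kg.
Tool frame: the origin (TCP) lies midway between the tips of the shut fingers; the grasp point (between the pads) lies 19 mm behind it; z points along the fingers, y is the line along which they close (so a half turn about z gives the same grasp; the last joint's range is limited). The gripper opens to 85 mm and grips with 20 to 120 N. Pads are 22 mm wide; open, the fingers measure 114 mm over their backs; the gripper's body (76 mm by 85 mm) begins 54 mm behind the grasp point. The pads swing forward as they close: fully open they stand 13 mm farther back than shut.
Start: joints at [-1.344, 0.48, 1.596, -0, 1.065, -0.047], TCP at [0.176, -0.626, 0.231] pointing down, gripper open.
Joint ranges: [-2.75, 2.75], [-0.82, 2.05], [0.23, 2.67], [-1.56, 4.7], [0.09, 2.69], [-2.92, 2.92]. Speed limits (rad/s): [1.89, 1.89, 2.39, 3.01, 3.01, 3.01].

## Interface

Orientations are given as a rotation vector (axis times angle).
In Python, from station import env gives the robot as it stands. The module is installed in compiled form; this text tells all that it offers.
- The arm moves only by the tool servo_tool, never from a script. Its argument "commands" is text: rows parted by semicolons, each of 7 numbers parted by spaces: the shift along the world's x, y, z as a fraction of full scale, then the turn, a rotation vector about the world's x, y, z as a fraction of full scale, then the opening, from 0 (shut) to 1 (fully open). In form: tx ty tz ax ay az gripper; .... A call has 1 to 5 rows; each row shifts and turns the commanded pose from where the row before left it; what a row does not reach is not made up. Full scale, the value 1, is 300 mm for a shift and 90 degrees for a turn. A row lasts 1/12 s, in which the tool goes at most 41.7 mm and 7.16 degrees, less where a joint would pass 70% of its speed; a pose out of reach is approached as far as the arm can. A call with a number of a shift or a turn outside -1 to 1 is refused whole. A call with a gripper value outside its range is refused whole. The fingers move at their own pace and stop on an object; "squeeze" is the grip in N (left out, the last holds). Time passes only in rows, so rows that do not move let the fingers close. It gives the time, the measured TCP pose, the force, the opening and the grip force at its end, in the units of the state.
- env.get_obs(): the state, without advancing time (a new reading comes with each control period).
- env.capture(name): name is "scene" or "top" or "wrist"; returns the picture (420x560x3 uint8, red, green, blue); there is no depth.
- env.get_calibration(name): a dict with "K" (3x3 intrinsics, pixels), "rvec" (rotation vector, rad) and "tvec" (3), from world to camera coordinates, as OpenCV has them. Camera axes: x right, y down, z forward; pixel columns grow to the right and rows downward; lengths in m; the calibration is good to about 2 mm. A picture is of the moment at which its call begins: read the wrist's pose just before it. get_calibration takes no time and is no camera call; for the wrist camera it gives the pose at the moment of the call.
- env.hand_in(): hands the job in; it is judged then, once.
The state is a dict: "clock": time; "joints": joint angles; "qvel": joint speeds; "effort": joint torques, N m; "tcp_pos": TCP position; "ee_rot": TCP orientation; "wrist_force": force on the tool from outside, world axes, zero at the start; "ft_torque": the same for the moment, N m; "width": finger opening in m; "grasp_force": force on a finger pad.
Only numpy, scipy, OpenCV 4.12 (cv2) and the standard library are available. Lean on these libraries where they do the work, as an engineer would, in place of code of your own. Each camera call takes 0.05 s, during which the arm holds its last target. There are 200 camera calls.

## Working session

There is one attempt and no reset: what is moved stays moved. The work goes in short steps, Python scripts to look and compute and a tool call to move; the robot and the scene stay as the last step left them, time stands still between calls to the robot, and variables do not carry over. Pictures are saved under pics/ and viewed, at most 14 in all, crops included, and the job is handed in when it is done.

Besides the shell and the picture viewer there is one more tool, called after "Call:" by a JSON object that holds its "api" and its "payload". servo_tool: Moves the arm, as the interface text tells. Shift numbers are shares of 300 mm and turn numbers shares of 90 degrees, none past 1 either way. Its arguments: {"type":"object","properties":{"commands":{"type":"string"},"squeeze":{"type":"number"}},"required":["commands"]}

```bash
mkdir -p pics
cat > h.py <<'E'
import numpy as np, cv2
from station import env
def shot(cam,name,crop=None,scale=1):
    im=env.capture(cam)
    np.save(f'pics/{name}.npy',im)
    save(im,name,crop,scale)
def save(im,name,crop=None,scale=1):
    if crop: x0,y0,x1,y1=crop; im=im[y0:y1,x0:x1]
    if scale!=1: im=cv2.resize(im,None,fx=scale,fy=scale,interpolation=cv2.INTER_CUBIC)
    cv2.imwrite(f'pics/{name}.png',im[:,:,::-1])
def cal(cam):
    c=env.get_calibration(cam); return np.array(c['K'],float),np.array(c['rvec'],float),np.array(c['tvec'],float)
def ray(cam,uv,z,c=None):
    K,r,t=c or cal(cam); R=cv2.Rodrigues(r)[0]; o=-R.T@t
    d=R.T@np.linalg.inv(K)@np.array([uv[0],uv[1],1.]); return o+d*(z-o[2])/d[2]
def proj(cam,P,c=None):
    K,r,t=c or cal(cam); return cv2.projectPoints(np.array(P,float).reshape(-1,3),r,t,K,None)[0].reshape(-1,2)
E
python3 - <<'E'
from h import *
np.set_printoptions(precision=4,suppress=True)
shot('top','top0',None,1.4); shot('scene','scene0',None,1.4)
for c in('top','scene'):
    K,r,t=cal(c); print(c,K.tolist(),(-cv2.Rodrigues(r)[0].T@t),cv2.Rodrigues(r)[0].tolist())
print(env.get_obs())
E
```

```text
top [[528.5329590660348, 0.0, 279.9399775184494], [0.0, 528.5329590660348, 209.5183324001966], [0.0, 0.0, 1.0]] [ 0.2971 -0.0154  1.4868] [[-0.021450799328056713, -0.9997698935688103, -0.00015205787433272833], [-0.9775718624976023, 0.021006395569378444, -0.2095518670834304], [0.20950684203900438, -0.004346407550207404, -0.9777975209010561]]
scene [[531.6765695485354, 0.0, 280.79223454877035], [0.0, 531.6765695485354, 207.81928353161237], [0.0, 0.0, 1.0]] [ 0.9425 -1.1023  1.0534] [[0.9466297882059513, 0.3220269753621163, 0.013808375005124718], [0.20856518921161887, -0.5793098574852394, -0.7879724937264961], [-0.2457490710669662, 0.7487981811940775, -0.6155555847445173]]
{'clock': 0.1, 'joints': array([-1.3436,  0.4808,  1.5968, -0.    ,  1.0651, -0.0466]), 'qvel': array([-0.0009, -0.0018, -0.0012, -0.0001, -0.0008,  0.002 ]), 'effort': array([  0.001 , -95.2259, -43.1043,  -0.    ,   0.0052,   0.    ]), 'tcp_pos': array([ 0.1757, -0.6254,  0.2307]), 'ee_rot': array([-3.1111, -0.4286,  0.0002]), 'wrist_force': array([-0.9602,  0.1328,  0.4615]), 'ft_torque': array([ 0.0169,  0.0182, -0.0011]), 'grasp_force': 0.0, 'width': 0.08531878055033922}
```

View pics/top0.png

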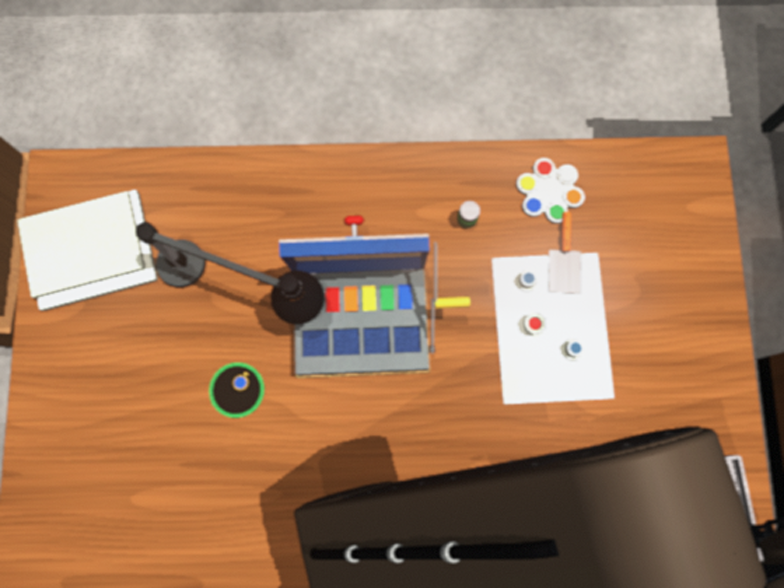

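View pics/scene0.png

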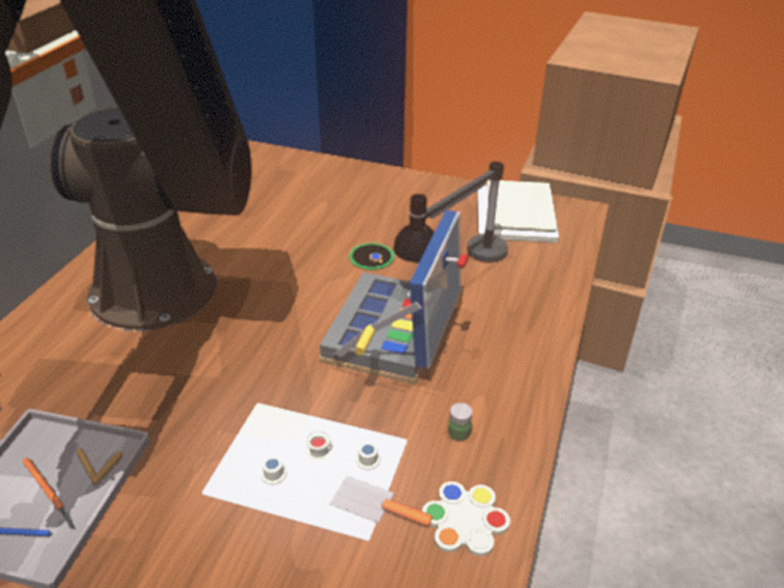

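The top view shows the case at about (360,320), the lamp head at (297,297), the mat at (237,390), and white cups at (528,280) and (574,349). The red-enamel cup is at (534,324). Next I'll enlarge two regions.

Run:
```python
from h import *
im=np.load('pics/top0.npy')
save(im,'c1',(90,140,320,300),3.4)
im2=np.load('pics/scene0.npy')
a=cv2.resize(im[170:290,345:445],None,fx=4,fy=4,interpolation=cv2.INTER_CUBIC)
b=cv2.resize(im2[290:390,140:300],None,fx=2.5,fy=2.5,interpolation=cv2.INTER_CUBIC)
c=np.zeros((480,800,3),np.uint8); c[:480,:400]=a; c[:250,400:]=b; save(c,'c2')
```

```text
(no output)
```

View pics/c1.png

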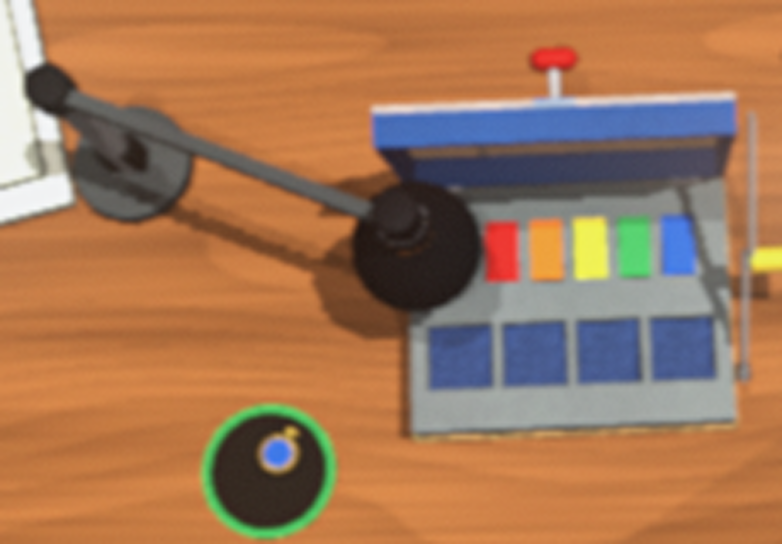

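View pics/c2.png

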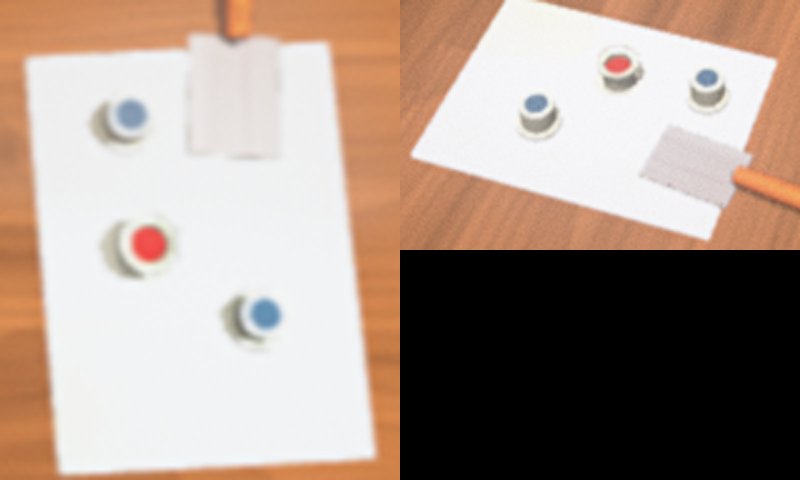

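Crop 1 has the pocket centres at (461,357) to (683,347), the mat centre at (269,471), the lamp cap top at (396,208), the post top at (50,88) and the knob at (554,58). Crop 2 has the cups' dots at (131,114) and (265,314) and the red cup at (148,243); the yellow boss spans (436..470,302) in top0.

Run:
```python
from h import *
np.set_printoptions(precision=4,suppress=True)
f1=lambda u,v:((u+.5)/3.4+89.5,(v+.5)/3.4+139.5)
f2=lambda u,v:((u+.5)/4+344.5,(v+.5)/4+169.5)
for n,uv,z in [('FL',f1(411,435),.045),('FR',f1(735,424),.045),('p0',f1(461,357),.041),('p1',f1(535,353),.041),('p2',f1(609,350),.041),('p3',f1(683,347),.041),
 ('mat',f1(269,471),.004),('cap',f1(396,208),.278),('post',f1(50,88),.242),('knob',f1(554,58),.222),('lidTL',f1(373,107),.247),('lidTR',f1(735,95),.247),
 ('knIn',(436/1.4,302/1.4),.13),('knOut',(470/1.4,302/1.4),.13),('foot',f1(742,372),.05),
 ('cA',f2(131,114),.03),('cB',f2(265,314),.03),('used',f2(148,243),.025),('jar',(469/1.4,210/1.4),.06)]:
    print(n,ray('top',uv,z)[:2])
# scene check cups
g=lambda u,v:((u-400+.5)/2.5+139.5,(v+.5)/2.5+289.5)
for n,uv in [('cA',(707,78)),('cB',(536,104))]: print('scene',n,ray('scene',g(*uv),.03)[:2])
print('scene cap',ray('scene',(418/1.4,200/1.4),.278)[:2],'post',ray('scene',(496/1.4,168/1.4),.26)[:2],'knob',ray('scene',(461/1.4,260/1.4),.222)[:2])
```

```text
FL [0.4482 0.1708]
FR [ 0.4515 -0.0891]
p0 [0.511  0.1312]
p1 [0.513  0.0711]
p2 [0.5142 0.011 ]
p3 [ 0.5154 -0.0491]
mat [0.4255 0.2925]
cap [0.5807 0.1521]
post [0.6834 0.4073]
knob [0.7046 0.0445]
lidTL [0.6626 0.1734]
lidTR [ 0.666  -0.0863]
knIn [ 0.5694 -0.1035]
knOut [ 0.5681 -0.1671]
foot [ 0.4927 -0.0958]
cA [ 0.6363 -0.2984]
cB [ 0.4919 -0.3828]
used [ 0.5444 -0.3057]
jar [ 0.7716 -0.1811]
scene cA [ 0.637  -0.2998]
scene cB [ 0.4931 -0.3845]
scene cap [0.5845 0.1386] post [0.6975 0.3564] knob [0.7022 0.0446]
```

Call:
{"api": "servo_tool", "payload": {"commands": ".096 .083 .026 0 0 0 1;.096 .083 .026 0 0 0 1;.096 .083 .026 0 0 0 1;.096 .083 .026 0 0 0 1;.096 .083 .026 0 0 0 1"}}

```text
clock: 0.52
tcp_pos: [0.3206, -0.4998, 0.2704]
ee_rot: [-3.112, -0.428, 0.0]
wrist_force: [0.1, -0.2, 0.4]
width: 0.0852
grasp_force: 0.0
```

Call:
{"api": "servo_tool", "payload": {"commands": ".096 .083 .026 0 0 0 1;.096 .083 .026 0 0 0 1;.096 .083 .026 0 0 0 1;.096 .083 .026 0 0 0 1;.096 .083 .026 0 0 0 1"}}

```text
clock: 0.93
tcp_pos: [0.4648, -0.3752, 0.3095]
ee_rot: [-3.112, -0.429, 0.0]
wrist_force: [0.7, -0.5, -0.0]
width: 0.0854
grasp_force: 0.0
```

Call:
{"api": "servo_tool", "payload": {"commands": ".096 .083 .026 0 0 0 1;.096 .083 .026 0 0 0 1;.096 .083 .026 0 0 0 1;.009 .137 0 0 0 0 1;.009 .137 0 0 0 0 1"}}

```text
clock: 1.35
tcp_pos: [0.5567, -0.2185, 0.3323]
ee_rot: [-3.112, -0.429, 0.0]
wrist_force: [0.9, -0.3, -0.2]
width: 0.0856
grasp_force: 0.0
```

Call:
{"api": "servo_tool", "payload": {"commands": ".009 .137 0 0 0 0 1;.009 .137 0 0 0 0 1;.009 .137 0 0 0 0 1;.009 .137 0 0 0 0 1;.009 .137 0 0 0 0 1"}}

```text
clock: 1.77
tcp_pos: [0.5686, -0.0124, 0.3326]
ee_rot: [-3.112, -0.429, 0.0]
wrist_force: [1.5, -0.4, 0.1]
width: 0.0854
grasp_force: 0.0
```

Call:
{"api": "servo_tool", "payload": {"commands": ".009 .137 0 0 0 0 1;.009 .137 0 0 0 0 1;0 0 0 0 0 0 1;0 0 0 0 0 0 1;0 0 0 0 0 0 1"}}

```text
clock: 2.18
tcp_pos: [0.5742, 0.0678, 0.3324]
ee_rot: [3.112, 0.43, -0.001]
wrist_force: [0.6, -0.6, 0.2]
width: 0.0854
grasp_force: 0.0
```

Run:
```python
from h import *
np.set_printoptions(precision=4,suppress=True)
shot('wrist','w1',None,1.2)
K,r,t=cal('wrist');R=cv2.Rodrigues(r)[0];print(K[0,0],-R.T@t,R)
o=env.get_obs();print(o['tcp_pos'],o['ee_rot'],o['joints'],o['clock'])
print(proj('wrist',[[.58,.152,.278]])*1.2)
```

```text
336.388579884652 [0.6447 0.0872 0.4752] [[ 0.27   -0.9629  0.0005]
 [-0.9225 -0.2585  0.2866]
 [-0.2759 -0.0778 -0.958 ]]
[0.5743 0.0671 0.3325] [ 3.112   0.4284 -0.0008] [ 0.0641  0.2917  1.6339 -0.0003  1.2164  1.3614] 2.2333
[[178.5726 221.8772]]
```

View pics/w1.png

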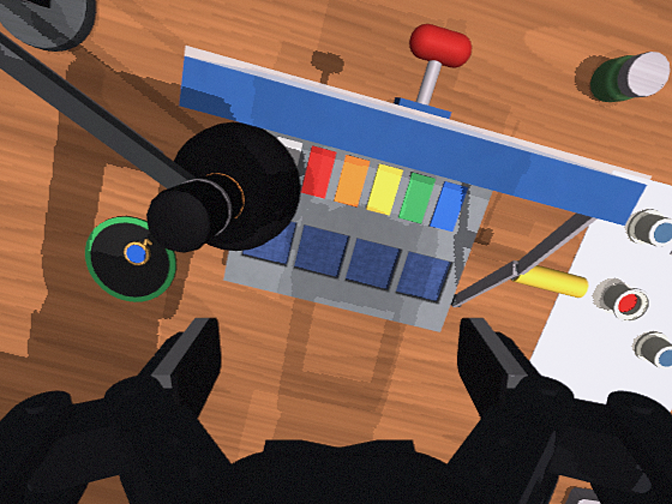

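The wrist view has the cap top at (180,220), pockets 1 to 3 at about (321,251), (373,265) and (424,276), and the mat at (131,258). The yellow boss runs from (517,270) to (583,288), and the knob is at (440,46).

Run:
```python
from h import *
np.set_printoptions(precision=4,suppress=True)
for n,u,v,z in [('p1',321,251,.041),('p2',373,265,.041),('p3',424,276,.041),('cap',180,220,.278),('mat',131,258,.004),('knob',440,46,.222),('boss in',517,270,.13),('bossout',583,288,.13),('FR',440,328,.045),('FL',225,279,.045),('lidTR',650,178,.247),('lidTL',186,48,.247),('stayfoot',456,303,.05)]:
    print(n,ray('wrist',(u/1.2,v/1.2),z)[:2])
def tri(obs):
    A=[];b=[]
    for cam,uv in obs:
        K,r,t=cal(cam);R=cv2.Rodrigues(r)[0];o=-R.T@t;d=R.T@np.linalg.inv(K)@np.array([*uv,1.]);d/=np.linalg.norm(d)
        P=np.eye(3)-np.outer(d,d);A.append(P);b.append(P@o)
    return np.linalg.lstsq(np.vstack(A),np.hstack(b),rcond=None)[0]
f1=lambda u,v:((u+.5)/3.4+89.5,(v+.5)/3.4+139.5)
print('cap tri',tri([('top',f1(396,208)),('wrist',(180/1.2,220/1.2)),('scene',(418/1.4,200/1.4))]))
print('posttop tri',tri([('top',f1(50,88)),('scene',(496/1.4,168/1.4))]))
```

```text
p1 [0.5122 0.0704]
p2 [0.512  0.0092]
p3 [ 0.5151 -0.051 ]
cap [0.5811 0.1515]
mat [0.4293 0.291 ]
knob [0.7035 0.0436]
boss in [ 0.5699 -0.102 ]
bossout [ 0.57   -0.1673]
FR [ 0.4594 -0.0894]
FL [0.4518 0.1671]
lidTR [ 0.6662 -0.0883]
lidTL [0.6616 0.1732]
stayfoot [ 0.4965 -0.0942]
cap tri [0.5806 0.153  0.2706]
posttop tri [0.6877 0.4117 0.2296]
```

Call:
{"api": "servo_tool", "payload": {"commands": ".009 .137 0 0 0 0 1;.009 .137 0 0 0 0 1;0 0 -.08 0 0 0 1;0 0 0 0 0 0 1;0 0 0 0 0 0 1"}}

```text
clock: 2.65
tcp_pos: [0.5793, 0.1487, 0.308]
ee_rot: [3.112, 0.427, -0.004]
wrist_force: [-0.1, 0.0, -0.2]
width: 0.0853
grasp_force: 0.0
```

Call:
{"api": "servo_tool", "payload": {"commands": ".005 .008 -.11 0 0 0 1;0 0 -.11 0 0 0 1;0 0 0 0 0 0 1;0 0 0 0 0 0 .4;0 0 0 0 0 0 .2", "squeeze": 40}}

```text
clock: 3.07
tcp_pos: [0.5824, 0.1515, 0.2448]
ee_rot: [3.112, 0.427, 0.003]
wrist_force: [0.2, -0.7, 1.0]
width: 0.0642
grasp_force: 0.0
```

Call:
{"api": "servo_tool", "payload": {"commands": "0 0 0 0 0 0 0;0 0 0 0 0 0 0;0 0 0 0 0 0 0;0 0 0 0 0 0 0;0 0 0 0 0 0 0"}}

```text
clock: 3.48
tcp_pos: [0.5825, 0.1528, 0.2447]
ee_rot: [-3.112, -0.429, -0.005]
wrist_force: [0.0, 0.7, 7.9]
width: 0.0336
grasp_force: 38.8
```

Run:
```python
import numpy as np
post=np.array([.685,.4115]);cap=np.array([.581,.1515])
v=cap-post;a0=np.arctan2(v[1],v[0]);a1=np.arctan2(.292-.4115,.427-.685);print(np.degrees([a0,a1]),np.linalg.norm(v))
n=12
for k in range(n+1):
    a=a0+(a1-a0)*k/n;p=post+.28*np.array([np.cos(a),np.sin(a)])
    if k: print(k,p.round(4),((p-q)/.3).round(3),round(np.degrees((a1-a0)/n)/90,4))
    q=p
```

```text
[-111.80140949 -155.14745177] 0.28002856997099423
1 [0.5648 0.1586] [-0.054  0.024] -0.0401
2 [0.5491 0.1667] [-0.052  0.027] -0.0401
3 [0.534  0.1757] [-0.051  0.03 ] -0.0401
4 [0.5194 0.1857] [-0.049  0.033] -0.0401
5 [0.5055 0.1966] [-0.046  0.036] -0.0401
6 [0.4924 0.2083] [-0.044  0.039] -0.0401
7 [0.4799 0.2209] [-0.041  0.042] -0.0401
8 [0.4683 0.2341] [-0.039  0.044] -0.0401
9 [0.4576 0.2482] [-0.036  0.047] -0.0401
10 [0.4477 0.2628] [-0.033  0.049] -0.0401
11 [0.4388 0.278 ] [-0.03   0.051] -0.0401
12 [0.4309 0.2938] [-0.026  0.053] -0.0401
```

Call:
{"api": "servo_tool", "payload": {"commands": "-.054 .024 0 0 0 -.04 0;-.052 .027 0 0 0 -.04 0;-.051 .03 0 0 0 -.04 0;0 0 0 0 0 0 0"}}

```text
clock: 3.82
tcp_pos: [0.5334, 0.1785, 0.2448]
ee_rot: [-3.137, -0.128, -0.005]
wrist_force: [-0.1, 3.0, 5.6]
width: 0.0331
grasp_force: 40.8
```

Call:
{"api": "servo_tool", "payload": {"commands": "-.049 .033 0 0 0 -.04 0;-.046 .036 0 0 0 -.04 0;-.044 .039 0 0 0 -.04 0;0 0 0 0 0 0 0"}}

```text
clock: 4.15
tcp_pos: [0.4924, 0.2114, 0.2448]
ee_rot: [-3.135, 0.167, -0.006]
wrist_force: [1.9, 4.1, 6.4]
width: 0.0331
grasp_force: 41.6
```

Call:
{"api": "servo_tool", "payload": {"commands": "-.041 .042 0 0 0 -.04 0;-.039 .044 0 0 0 -.04 0;-.036 .047 0 0 0 -.04 0;0 0 0 0 0 0 0"}}

```text
clock: 4.48
tcp_pos: [0.4581, 0.2517, 0.2447]
ee_rot: [-3.104, 0.461, -0.006]
wrist_force: [2.8, 2.6, 8.4]
width: 0.0328
grasp_force: 41.9
```

Call:
{"api": "servo_tool", "payload": {"commands": "-.033 .049 0 0 0 -.04 0;-.03 .051 0 0 0 -.04 0;-.026 .053 0 0 0 -.04 0;0 0 0 0 0 0 0;0 0 0 0 0 0 0"}}

```text
clock: 4.9
tcp_pos: [0.4324, 0.2968, 0.2447]
ee_rot: [-3.048, 0.745, -0.006]
wrist_force: [4.6, 2.0, 8.4]
width: 0.0328
grasp_force: 42.0
```

Call:
{"api": "servo_tool", "payload": {"commands": "0 0 0 0 0 0 .6;0 0 0 0 0 0 .8;0 0 0 0 0 0 .8;0 0 0 0 0 0 .8;0 0 .06 0 0 0 .8"}}

```text
clock: 5.32
tcp_pos: [0.4297, 0.2939, 0.2584]
ee_rot: [3.048, -0.747, -0.005]
wrist_force: [-0.1, -1.2, -0.9]
width: 0.0686
grasp_force: 0.0
```

Call:
{"api": "servo_tool", "payload": {"commands": "0 0 .12 0 0 0 .8;0 0 .12 0 0 0 .8;.06 -.12 0 0 0 0 1;.06 -.12 0 0 0 0 1;.06 -.12 0 0 0 0 1"}}

```text
clock: 5.73
tcp_pos: [0.4855, 0.186, 0.3335]
ee_rot: [-3.051, 0.744, -0.002]
wrist_force: [0.6, -0.3, -0.0]
width: 0.0855
grasp_force: 0.0
```

Call:
{"api": "servo_tool", "payload": {"commands": ".06 -.12 0 0 0 0 1;.06 -.12 0 0 0 0 1;.06 -.12 0 0 0 0 1;.06 -.12 0 0 0 0 1;0 0 0 0 0 0 1"}}

```text
clock: 6.15
tcp_pos: [0.5595, 0.037, 0.3325]
ee_rot: [3.048, -0.753, 0.002]
wrist_force: [-1.4, 0.7, 0.3]
width: 0.0854
grasp_force: 0.0
```

Run:
```python
from h import *
np.set_printoptions(precision=4,suppress=True)
shot('top','top1',(80,120,430,330),2.2)
o=env.get_obs();print(o['tcp_pos'],o['ee_rot'],o['joints'],o['clock'])
```

```text
[0.5582 0.0396 0.3323] [ 3.0493 -0.7536 -0.0002] [ 0.0169  0.263   1.6747 -0.0006  1.2042  2.0725] 6.2
```

View pics/top1.png

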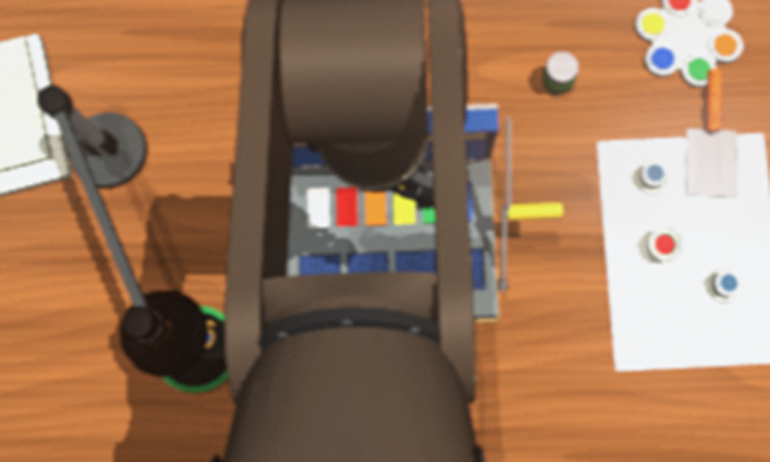

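The lamp cap is now at (142,322), over the mat. The cups' dots are at (654,174) and (728,283), and the red cup is at (665,244).

Run:
```python
from h import *
np.set_printoptions(precision=4,suppress=True)
f=lambda u,v:((u+.5)/2.2+79.5,(v+.5)/2.2+119.5)
for n,u,v,z in [('cap',142,322,.278),('cA',654,174,.03),('cB',728,283,.03),('used',665,244,.028)]: print(n,ray('top',f(u,v),z)[:2])
m=lambda z,s:proj('top',[.427,.292,z])
print('expected cap px if over mat',(proj('top',[[.427,.292,.278]])-[79.5,119.5])*2.2-.5)
shot('scene','scene1',None,1.4)
```

```text
cap [0.4305 0.2922]
cA [ 0.6343 -0.2972]
cB [ 0.4912 -0.3821]
used [ 0.5431 -0.3061]
expected cap px if over mat [[142.1281 325.3486]]
```

View pics/scene1.png

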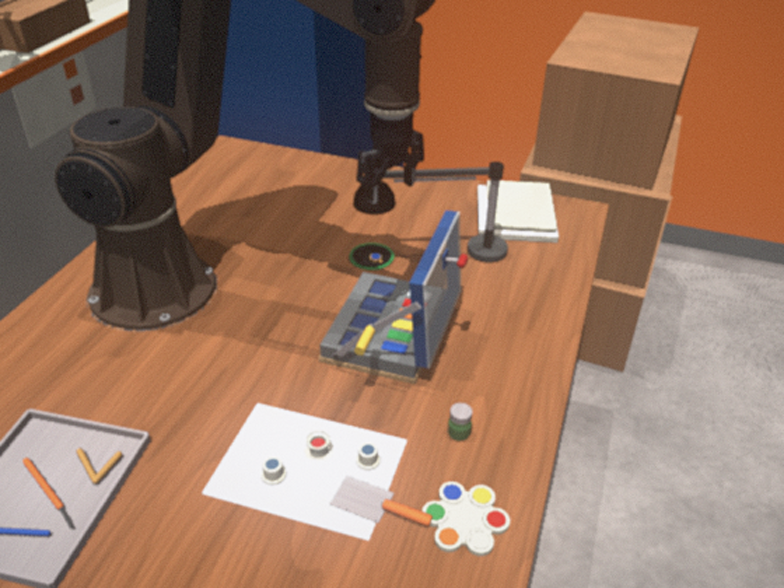

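Only two white cups are present. I'll travel to cup A while turning the gripper by +118.8° so that it closes along the case's x.

Call:
{"api": "servo_tool", "payload": {"commands": ".015 -.067 0 0 0 .0776 1;.015 -.067 0 0 0 .0776 1;.015 -.067 0 0 0 .0776 1;.015 -.067 0 0 0 .0776 1;.015 -.067 0 0 0 .0776 .62"}}

```text
clock: 6.67
tcp_pos: [0.5793, -0.057, 0.3328]
ee_rot: [-3.134, -0.215, 0.0]
wrist_force: [0.2, 0.7, 0.5]
width: 0.0755
grasp_force: 0.0
```

Call:
{"api": "servo_tool", "payload": {"commands": ".015 -.067 0 0 0 .0776 .62;.015 -.067 0 0 0 .0776 .62;.015 -.067 0 0 0 .0776 .62;.015 -.067 0 0 0 .0776 .62;.015 -.067 0 0 0 .0776 .62"}}

```text
clock: 7.08
tcp_pos: [0.602, -0.1574, 0.3328]
ee_rot: [-2.925, -1.145, 0.0]
wrist_force: [0.8, 0.1, 0.2]
width: 0.053
grasp_force: 0.0
```

Call:
{"api": "servo_tool", "payload": {"commands": ".015 -.067 0 0 0 .0776 .62;.015 -.067 0 0 0 .0776 .62;.015 -.067 0 0 0 .0776 .62;.015 -.067 0 0 0 .0776 .62;.015 -.067 0 0 0 .0776 .62"}}

```text
clock: 7.5
tcp_pos: [0.6248, -0.2579, 0.3327]
ee_rot: [-2.447, -1.97, -0.0]
wrist_force: [-0.9, 0.4, 0.2]
width: 0.0528
grasp_force: 0.0
```

Call:
{"api": "servo_tool", "payload": {"commands": ".015 -.067 0 0 0 .0776 .62;.015 -.067 0 0 0 .0776 .62;0 0 -.12 0 0 0 .62;0 0 -.12 0 0 0 .62;0 0 -.12 0 0 0 .62"}}

```text
clock: 7.92
tcp_pos: [0.6339, -0.2976, 0.2239]
ee_rot: [2.196, 2.245, 0.001]
wrist_force: [0.9, 0.4, -0.4]
width: 0.0527
grasp_force: 0.0
```

Call:
{"api": "servo_tool", "payload": {"commands": "0 0 -.12 0 0 0 .62;0 0 -.12 0 0 0 .62;0 0 0 0 0 0 .62;0 0 0 0 0 0 .62"}}

```text
clock: 8.25
tcp_pos: [0.6329, -0.2971, 0.1517]
ee_rot: [-2.194, -2.243, 0.002]
wrist_force: [0.3, 0.4, 1.0]
width: 0.0527
grasp_force: 0.0
```

Run:
```python
from h import *
np.set_printoptions(precision=4,suppress=True)
shot('wrist','w2',None,1.2)
o=env.get_obs();print(o['tcp_pos'],o['ee_rot'],o['joints'],o['clock'],o['width'])
print(proj('wrist',[[.636,-.299,.03],[.492,-.383,.03],[.544,-.306,.028]])*1.2)
from scipy.spatial.transform import Rotation as Ro
print(Ro.from_rotvec(o['ee_rot']).as_matrix()[:,1])
```

```text
[ 0.6342 -0.298   0.1539] [2.1967 2.2458 0.0002] [-0.4826  0.6253  1.5393  0.0002  0.9769 -0.5048] 8.3 0.053235881073326996
[[340.9102 241.4291]
 [144.4691 346.2513]
 [208.111  247.5596]]
[0.9998 0.0221 0.0002]
```

View pics/w2.png

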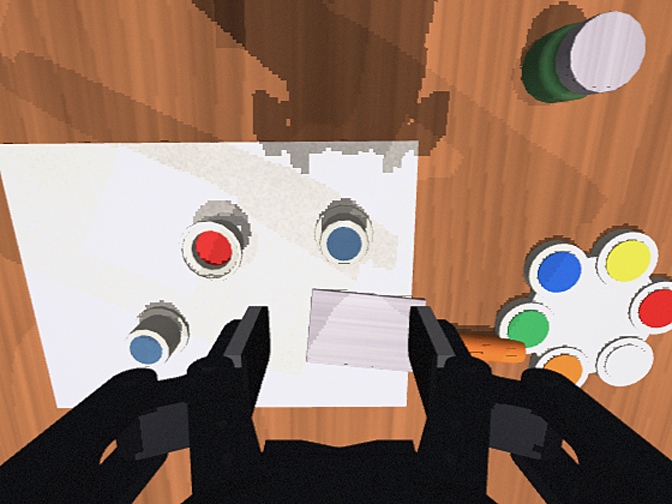

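Cup A's dot is at (344,244) and cup B's at (146,350), both slightly off the predicted spots. I'll correct for that and descend.

Call:
{"api": "servo_tool", "payload": {"commands": ".014 -.01 -.11 0 0 0 .62;0 0 -.11 0 0 0 .62;0 0 -.11 0 0 0 .62;0 0 -.07 0 0 0 .62;0 0 -.067 0 0 0 .62", "squeeze": 30}}

```text
clock: 8.72
tcp_pos: [0.6395, -0.3022, 0.0143]
ee_rot: [2.195, 2.243, 0.002]
wrist_force: [1.1, -0.8, -0.3]
width: 0.0529
grasp_force: 0.0
```

Call:
{"api": "servo_tool", "payload": {"commands": "0 0 0 0 0 0 .62;0 0 0 0 0 0 .5;0 0 0 0 0 0 .4;0 0 0 0 0 0 .3;0 0 0 0 0 0 .3"}}

```text
clock: 9.13
tcp_pos: [0.6397, -0.3025, 0.0158]
ee_rot: [2.195, 2.242, 0.002]
wrist_force: [-0.2, 0.8, 7.9]
width: 0.0323
grasp_force: 29.6
```

Call:
{"api": "servo_tool", "payload": {"commands": "0 0 0 0 0 0 .2;0 0 0 0 0 0 0;0 0 0 0 0 0 0;0 0 0 0 0 0 0"}}

```text
clock: 9.47
tcp_pos: [0.6396, -0.3025, 0.0158]
ee_rot: [2.195, 2.242, 0.002]
wrist_force: [-0.2, 1.6, 7.5]
width: 0.0329
grasp_force: 29.6
```

Call:
{"api": "servo_tool", "payload": {"commands": "0 0 .06 0 0 0 0;0 0 .12 0 0 0 0;0 0 .12 0 0 0 0;0 0 .12 0 0 0 0;0 0 .12 0 0 0 0"}}

```text
clock: 9.88
tcp_pos: [0.6382, -0.3019, 0.1787]
ee_rot: [2.196, 2.243, 0.001]
wrist_force: [0.6, -0.6, 0.2]
width: 0.0328
grasp_force: 30.0
```

Call:
{"api": "servo_tool", "payload": {"commands": "0 0 .12 0 0 0 0;0 0 .087 0 0 0 0;-.092 .083 0 0 0 0 0;-.092 .083 0 0 0 0 0;-.092 .083 0 0 0 0 0"}}

```text
clock: 10.3
tcp_pos: [0.5545, -0.2266, 0.2392]
ee_rot: [2.196, 2.242, 0.002]
wrist_force: [0.1, -0.4, -0.8]
width: 0.0325
grasp_force: 30.1
```

Call:
{"api": "servo_tool", "payload": {"commands": "-.092 .083 0 0 0 0 0;-.009 .117 0 0 0 0 0;-.009 .117 0 0 0 0 0;-.009 .117 0 0 0 0 0;-.009 .117 0 0 0 0 0"}}

```text
clock: 10.72
tcp_pos: [0.5167, -0.0605, 0.239]
ee_rot: [2.196, 2.242, 0.003]
wrist_force: [1.0, -0.3, -0.5]
width: 0.0324
grasp_force: 30.2
```

Call:
{"api": "servo_tool", "payload": {"commands": "-.009 .117 0 0 0 0 0;-.009 .117 0 0 0 0 0;0 0 -.1 0 0 0 0;0 0 -.1 0 0 0 0;0 0 0 0 0 0 0"}}

```text
clock: 11.13
tcp_pos: [0.5092, 0.0093, 0.1747]
ee_rot: [-2.194, -2.245, 0.003]
wrist_force: [-2.3, -1.0, -1.6]
width: 0.0324
grasp_force: 30.2
```

Call:
{"api": "servo_tool", "payload": {"commands": "0 0 0 0 0 0 0;0 0 0 0 0 0 0"}}

```text
clock: 11.3
tcp_pos: [0.5121, 0.0081, 0.1787]
ee_rot: [2.197, 2.243, 0.002]
wrist_force: [-0.4, -0.9, -0.6]
width: 0.0326
grasp_force: 30.2
```

Run:
```python
from h import *
np.set_printoptions(precision=4,suppress=True)
shot('wrist','w3',None,1.2)
o=env.get_obs();print(o['tcp_pos'],o['ee_rot'],o['clock'],o['width'])
z=o['tcp_pos'][2]
print(proj('wrist',[[.5125,.0707,.041],[.5135,.0105,.041],[*o['tcp_pos'][:2],z-.0158+.03]])*1.2)
```

```text
[0.5124 0.008  0.1788] [2.1971 2.2426 0.003 ] 11.35 0.032592330566838065
[[339.8236 144.6482]
 [339.4427 231.4454]
 [337.9256 342.1351]]
```

View pics/w3.png

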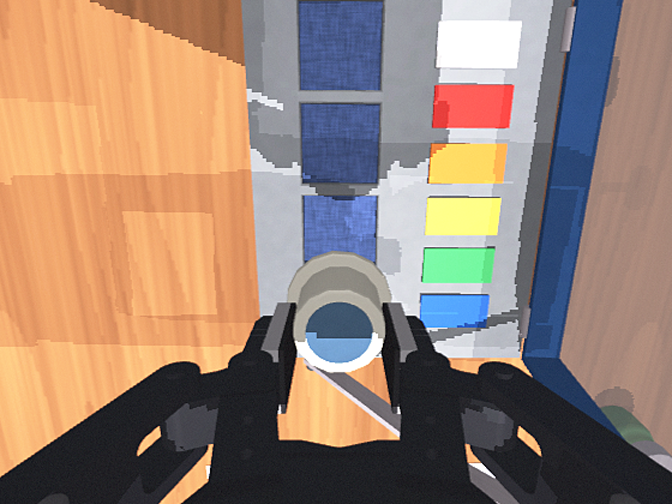

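The held cup's dot is at (341,337), and pocket 1 is centred at (341,144) with pocket 2 below it. The fit is good to about 1 mm, so I'll lower.

Call:
{"api": "servo_tool", "payload": {"commands": ".004 0 -.1 0 0 0 0;0 0 -.1 0 0 0 0;0 0 -.1 0 0 0 0;0 0 -.08 0 0 0 0;0 0 0 0 0 0 0"}}

```text
clock: 11.77
tcp_pos: [0.5113, 0.008, 0.0607]
ee_rot: [-2.197, -2.242, 0.003]
wrist_force: [-1.4, -0.1, -1.2]
width: 0.0324
grasp_force: 30.2
```

Call:
{"api": "servo_tool", "payload": {"commands": "0 0 -.01 0 0 0 0;0 0 -.01 0 0 0 0;0 0 -.01 0 0 0 0;0 0 0 0 0 0 0;0 0 0 0 0 0 0"}}

```text
clock: 12.18
tcp_pos: [0.5129, 0.0084, 0.0546]
ee_rot: [2.197, 2.244, 0.001]
wrist_force: [-0.4, 0.3, -1.0]
width: 0.0326
grasp_force: 30.2
```

Call:
{"api": "servo_tool", "payload": {"commands": "0 0 -.004 0 0 0 0;0 0 -.003 0 0 0 0;0 0 0 0 0 0 0;0 0 0 0 0 0 0"}}

```text
clock: 12.52
tcp_pos: [0.5128, 0.0084, 0.0526]
ee_rot: [2.197, 2.244, 0.001]
wrist_force: [-3.2, -0.6, 20.5]
width: 0.0325
grasp_force: 32.2
```

Call:
{"api": "servo_tool", "payload": {"commands": "0 0 0.003 0 0 0 .45;0 0 0 0 0 0 .5;0 0 0 0 0 0 .62;0 0 0 0 0 0 .62;0 0 .06 0 0 0 .62"}}

```text
clock: 12.93
tcp_pos: [0.5107, 0.0085, 0.0685]
ee_rot: [-2.196, -2.243, 0.004]
wrist_force: [-1.7, -0.4, 0.1]
width: 0.0527
grasp_force: 0.0
```

Call:
{"api": "servo_tool", "payload": {"commands": "0 0 .12 0 0 0 .62;0 0 .12 0 0 0 .62;0 0 .12 0 0 0 .62;0 0 .12 0 0 0 .62;0 0 .06 0 0 0 .62"}}

```text
clock: 13.35
tcp_pos: [0.5136, 0.0084, 0.2365]
ee_rot: [2.196, 2.243, 0.004]
wrist_force: [2.0, -0.2, 0.3]
width: 0.0531
grasp_force: 0.0
```

Call:
{"api": "servo_tool", "payload": {"commands": ".006 -.12 0 0 0 0 .62;.006 -.12 0 0 0 0 .62;.006 -.12 0 0 0 0 .62;.006 -.12 0 0 0 0 .62;.006 -.12 0 0 0 0 .62"}}

```text
clock: 13.77
tcp_pos: [0.5211, -0.1732, 0.2325]
ee_rot: [2.197, 2.245, -0.0]
wrist_force: [1.4, -0.0, 0.1]
width: 0.0528
grasp_force: 0.0
```

Call:
{"api": "servo_tool", "payload": {"commands": ".006 -.12 0 0 0 0 .62;-.015 -.12 0 0 0 0 .62;-.015 -.12 0 0 0 0 .62;-.015 -.12 0 0 0 0 .62;-.015 -.12 0 0 0 0 .62"}}

```text
clock: 14.18
tcp_pos: [0.5045, -0.3533, 0.2322]
ee_rot: [-2.197, -2.244, 0.0]
wrist_force: [0.9, -1.5, 0.3]
width: 0.0527
grasp_force: 0.0
```

Call:
{"api": "servo_tool", "payload": {"commands": "-.015 -.11 0 0 0 0 .62;0 0 -.12 0 0 0 .62;0 0 -.12 0 0 0 .62;0 0 0 0 0 0 .62;0 0 0 0 0 0 .62"}}

```text
clock: 14.6
tcp_pos: [0.4995, -0.3837, 0.1592]
ee_rot: [-2.195, -2.242, 0.0]
wrist_force: [0.1, -0.3, -0.2]
width: 0.0529
grasp_force: 0.0
```

Run:
```python
from h import *
np.set_printoptions(precision=4,suppress=True)
shot('wrist','w4'); shot('top','top2')
a=np.load('pics/w4.npy');b=np.load('pics/top2.npy')[170:290,170:430]
c=np.zeros((600,700,3),np.uint8)
c[:280,:700]=cv2.resize(b,None,fx=2.69,fy=2.69,interpolation=cv2.INTER_CUBIC)[:280,:700]
c[284:,:440]=cv2.resize(a,(440,330),interpolation=cv2.INTER_AREA)[:316]
save(c,'m4')
o=env.get_obs();print(o['tcp_pos'],o['ee_rot'],o['clock'],o['width'])
print(proj('wrist',[[.493,-.3855,.03]]))
```

```text
Traceback (most recent call last):
ValueError: could not broadcast input array from shape (280,699,3) into shape (280,700,3)
```

Run:
```python
from h import *
np.set_printoptions(precision=4,suppress=True)
a=np.load('pics/w4.npy');b=np.load('pics/top2.npy')[170:290,170:430]
c=np.zeros((600,700,3),np.uint8)
c[:280,:700]=cv2.resize(b,(700,323),interpolation=cv2.INTER_CUBIC)[:280]
c[284:,:440]=cv2.resize(a,(440,330),interpolation=cv2.INTER_AREA)[:316]
save(c,'m4')
o=env.get_obs();print(o['tcp_pos'],o['ee_rot'],o['clock'],o['width'])
print(proj('wrist',[[.493,-.3855,.03]])*440/560+[0,284])
```

```text
[ 0.5015 -0.3848  0.1622] [2.1962 2.2445 0.0002] 14.7 0.052997481293238856
[[213.5439 439.4547]]
```

View pics/m4.png

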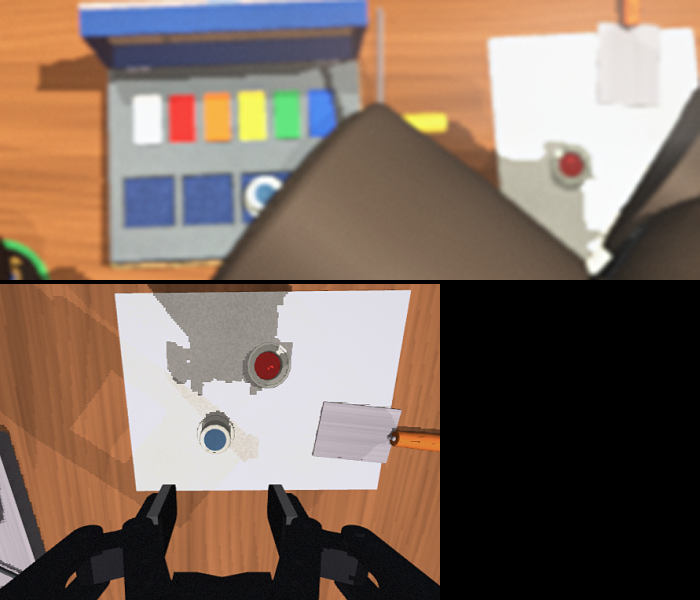

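Cup A sits in pocket 2, and cup B's dot is at (215,438) as predicted. Grasping cup B.

Call:
{"api": "servo_tool", "payload": {"commands": "-.023 .001 -.11 0 0 0 .62;0 0 -.11 0 0 0 .62;0 0 -.11 0 0 0 .62;0 0 -.08 0 0 0 .62;0 0 -.079 0 0 0 .62"}}

```text
clock: 15.12
tcp_pos: [0.4952, -0.3848, 0.0147]
ee_rot: [2.195, 2.244, 0.0]
wrist_force: [-0.1, 0.0, 0.1]
width: 0.053
grasp_force: 0.0
```

Call:
{"api": "servo_tool", "payload": {"commands": "0 0 0 0 0 0 .62;0 0 0 0 0 0 .5;0 0 0 0 0 0 .4;0 0 0 0 0 0 .3;0 0 0 0 0 0 .3"}}

```text
clock: 15.53
tcp_pos: [0.4952, -0.3852, 0.0164]
ee_rot: [2.195, 2.242, 0.001]
wrist_force: [0.1, 2.6, 9.4]
width: 0.0326
grasp_force: 30.1
```

Call:
{"api": "servo_tool", "payload": {"commands": "0 0 0 0 0 0 .2;0 0 0 0 0 0 0;0 0 0 0 0 0 0;0 0 0 0 0 0 0"}}

```text
clock: 15.87
tcp_pos: [0.4952, -0.3852, 0.0164]
ee_rot: [2.195, 2.242, 0.001]
wrist_force: [0.8, 3.5, 8.9]
width: 0.0325
grasp_force: 30.0
```

Call:
{"api": "servo_tool", "payload": {"commands": "0 0 .06 0 0 0 0;0 0 .12 0 0 0 0;0 0 .12 0 0 0 0;0 0 .12 0 0 0 0;0 0 .12 0 0 0 0"}}

```text
clock: 16.28
tcp_pos: [0.494, -0.3844, 0.1794]
ee_rot: [2.196, 2.243, 0.0]
wrist_force: [1.2, -0.1, -0.6]
width: 0.0327
grasp_force: 30.1
```

Call:
{"api": "servo_tool", "payload": {"commands": "0 0 .12 0 0 0 0;0 0 .087 0 0 0 0;.005 .126 0 0 0 0 0;.005 .126 0 0 0 0 0;.005 .126 0 0 0 0 0"}}

```text
clock: 16.7
tcp_pos: [0.4984, -0.2702, 0.2403]
ee_rot: [2.197, 2.241, 0.001]
wrist_force: [1.3, 0.3, -0.9]
width: 0.0326
grasp_force: 30.2
```

Call:
{"api": "servo_tool", "payload": {"commands": ".005 .126 0 0 0 0 0;.005 .126 0 0 0 0 0;.005 .126 0 0 0 0 0;.005 .126 0 0 0 0 0;.005 .126 0 0 0 0 0"}}

```text
clock: 17.12
tcp_pos: [0.5058, -0.0802, 0.2397]
ee_rot: [2.196, 2.243, 0.002]
wrist_force: [0.7, 0.7, 0.5]
width: 0.0322
grasp_force: 30.2
```

Call:
{"api": "servo_tool", "payload": {"commands": ".005 .126 0 0 0 0 0;.005 .126 0 0 0 0 0;.005 .126 0 0 0 0 0;.005 .126 0 0 0 0 0;0 0 0 0 0 0 0"}}

```text
clock: 17.53
tcp_pos: [0.5121, 0.0749, 0.2397]
ee_rot: [2.193, 2.248, 0.005]
wrist_force: [-0.8, -0.5, -0.4]
width: 0.0326
grasp_force: 30.2
```

Call:
{"api": "servo_tool", "payload": {"commands": "0 0 -.1 0 0 0 0;0 0 -.1 0 0 0 0;0 0 0 0 0 0 0;0 0 0 0 0 0 0;0 0 0 0 0 0 0"}}

```text
clock: 17.95
tcp_pos: [0.5126, 0.0692, 0.1798]
ee_rot: [2.197, 2.244, 0.002]
wrist_force: [0.1, 0.0, 0.1]
width: 0.0326
grasp_force: 30.2
```

Run:
```python
from h import *
np.set_printoptions(precision=4,suppress=True)
shot('wrist','w5',None,1.2)
o=env.get_obs();print(o['tcp_pos'],o['ee_rot'],o['clock'],o['width'])
z=o['tcp_pos'][2]
print(proj('wrist',[[.5135,.0702,.041],[*o['tcp_pos'][:2],z-.0164+.03]])*1.2)
```

```text
[0.5129 0.0692 0.18  ] [2.1969 2.2433 0.0031] 18.0 0.032877043663041575
[[338.7477 233.1336]
 [337.9596 341.2727]]
```

View pics/w5.png

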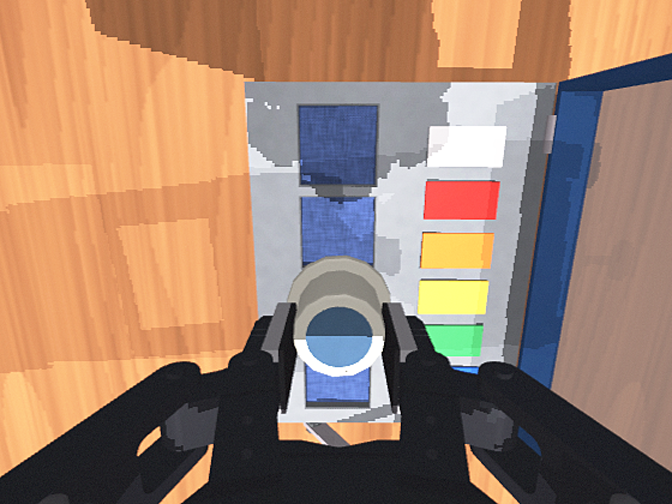

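The held cup's dot is at (340,342) and pocket 1's top edge is at v=197, so they're aligned within about 1 mm. Lowering.

Call:
{"api": "servo_tool", "payload": {"commands": "0 0 -.1 0 0 0 0;0 0 -.1 0 0 0 0;0 0 -.1 0 0 0 0;0 0 -.09 0 0 0 0;0 0 0 0 0 0 0"}}

```text
clock: 18.42
tcp_pos: [0.5104, 0.069, 0.0586]
ee_rot: [-2.197, -2.243, 0.004]
wrist_force: [-2.0, -0.6, -1.7]
width: 0.0326
grasp_force: 30.2
```

Call:
{"api": "servo_tool", "payload": {"commands": "0 0 -.01 0 0 0 0;0 0 -.01 0 0 0 0;0 0 -.006 0 0 0 0;0 0 0 0 0 0 0;0 0 0 0 0 0 0"}}

```text
clock: 18.83
tcp_pos: [0.5125, 0.0694, 0.0542]
ee_rot: [2.197, 2.244, 0.002]
wrist_force: [-0.2, 0.3, -0.8]
width: 0.0326
grasp_force: 30.2
```

Call:
{"api": "servo_tool", "payload": {"commands": "0 0 -.004 0 0 0 0;0 0 0 0 0 0 0;0 0 0 0 0 0 0"}}

```text
clock: 19.08
tcp_pos: [0.5125, 0.0694, 0.0533]
ee_rot: [2.197, 2.244, 0.002]
wrist_force: [-4.0, 0.3, 22.6]
width: 0.0325
grasp_force: 32.3
```

Call:
{"api": "servo_tool", "payload": {"commands": "0 0 0.003 0 0 0 .45;0 0 0 0 0 0 .5;0 0 0 0 0 0 .62;0 0 0 0 0 0 .62;0 0 .06 0 0 0 .62"}}

```text
clock: 19.5
tcp_pos: [0.5101, 0.0692, 0.0688]
ee_rot: [-2.196, -2.243, 0.005]
wrist_force: [-0.2, 0.3, -0.8]
width: 0.0532
grasp_force: 0.0
```

Call:
{"api": "servo_tool", "payload": {"commands": "0 0 .12 0 0 0 .62;0 0 .12 0 0 0 .62;0 0 .12 0 0 0 .62;0 0 .12 0 0 0 .62;0 0 .08 0 0 0 .62"}}

```text
clock: 19.92
tcp_pos: [0.5124, 0.0694, 0.2421]
ee_rot: [2.196, 2.244, 0.003]
wrist_force: [0.8, -0.3, -0.7]
width: 0.0529
grasp_force: 0.0
```

Call:
{"api": "servo_tool", "payload": {"commands": "0 -.12 0 0 0 0 .62;0 -.12 0 0 0 0 .62;0 -.12 0 0 0 0 .62;0 -.12 0 0 0 0 .62;0 -.12 0 0 0 0 .62"}}

```text
clock: 20.33
tcp_pos: [0.5114, -0.1122, 0.2389]
ee_rot: [2.197, 2.245, 0.0]
wrist_force: [2.0, 0.3, 0.1]
width: 0.0531
grasp_force: 0.0
```

Call:
{"api": "servo_tool", "payload": {"commands": ".07 -.12 0 0 0 0 .5;.06 -.011 0 0 0 0 .5;.06 0 0 0 0 0 .5;0 0 0 0 0 0 .5;0 0 0 0 0 0 .5"}}

```text
clock: 20.75
tcp_pos: [0.5689, -0.1501, 0.2382]
ee_rot: [-2.197, -2.244, 0.001]
wrist_force: [-0.8, 0.6, 0.2]
width: 0.0427
grasp_force: 0.0
```

Run:
```python
from h import *
np.set_printoptions(precision=4,suppress=True)
o=env.get_obs();print(o['tcp_pos'],o['ee_rot'],o['clock'],o['width'])
shot('wrist','w6')
a=np.load('pics/w6.npy');b=cv2.resize(a,None,fx=.75,fy=.75,interpolation=cv2.INTER_AREA)
env_t=env.capture('top')
c=np.zeros((600,800,3),np.uint8); c[:315,:420]=b
d=cv2.resize(env_t[190:290,120:320],(760,380)[:2],interpolation=cv2.INTER_CUBIC)
c[318:598,:760]=d[:280]; 
s=env.capture('scene'); e=cv2.resize(s[190:280,220:340],(372,279),interpolation=cv2.INTER_CUBIC); c[:279,424:796]=e
save(c,'m6')
h=cv2.cvtColor(a,cv2.COLOR_RGB2HSV);m=cv2.inRange(h,(23,150,90),(33,255,255));n,l,st,ct=cv2.connectedComponentsWithStats(m)
for i in range(1,n):
    if st[i,4]>60:
        ys,xs=np.where(l==i);r=cv2.minAreaRect(np.c_[xs,ys].astype(np.float32));print(st[i],[ray('wrist',p,.13)[:2] for p in cv2.boxPoints(r)])
```

```text
[ 0.5689 -0.1501  0.2382] [-2.1973 -2.2443  0.0006] 20.75 0.04274686492099433
[ 271  141   25   86 1242] [array([ 0.5587, -0.1005]), array([ 0.5764, -0.1001]), array([ 0.5785, -0.1665]), array([ 0.5595, -0.1669])]
[487 296  26  23 430] [array([ 0.7415, -0.233 ]), array([ 0.7583, -0.2219]), array([ 0.7699, -0.2394]), array([ 0.753 , -0.2509])]
```

View pics/m6.png

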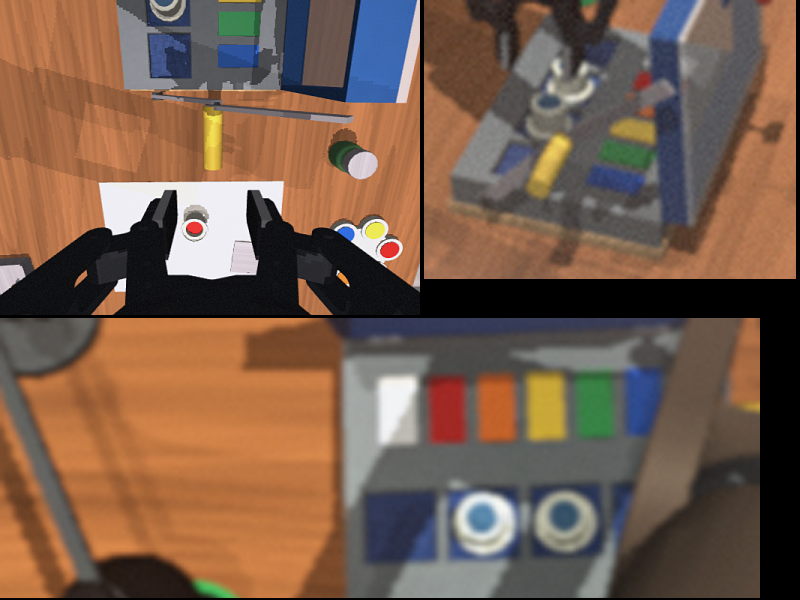

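Both cups are seated in pockets 1 and 2, and the yellow boss is centred at x≈.568, y −.100…−.167. I'll straddle it and push it +x and down.

Call:
{"api": "servo_tool", "payload": {"commands": "-.002 0 -.1 0 0 0 .5;0 0 -.1 0 0 0 .5;0 0 -.1 0 0 0 .5;0 0 -.06 0 0 0 .5;0 0 -.05 0 0 0 .5", "squeeze": 20}}

```text
clock: 21.32
tcp_pos: [0.5667, -0.1493, 0.1142]
ee_rot: [-2.196, -2.244, 0.002]
wrist_force: [-0.3, -0.3, 0.9]
width: 0.0429
grasp_force: 0.0
```

Call:
{"api": "servo_tool", "payload": {"commands": "0 0 0 0 0 0 .45;0 0 0 0 0 0 .4;0 0 0 0 0 0 .35;0 0 0 0 0 0 .33;0 0 0 0 0 0 .33"}}

```text
clock: 21.73
tcp_pos: [0.5688, -0.1501, 0.117]
ee_rot: [2.196, 2.244, 0.001]
wrist_force: [1.5, 0.1, 0.2]
width: 0.0283
grasp_force: 0.0
```

Call:
{"api": "servo_tool", "payload": {"commands": ".013 0 0 0 0 0 .33;.009 0 -.007 0 0 0 .33;.009 0 -.007 0 0 0 .33;.009 0 -.008 0 0 0 .33;0 0 0 0 0 0 .33"}}

```text
clock: 22.15
tcp_pos: [0.5805, -0.1499, 0.1086]
ee_rot: [-2.197, -2.245, 0.0]
wrist_force: [-0.4, 0.9, 0.5]
width: 0.028
grasp_force: 0.0
```

Call:
{"api": "servo_tool", "payload": {"commands": ".009 0 -.009 0 0 0 .33;.009 0 -.009 0 0 0 .33;.009 0 -.009 0 0 0 .33;0 0 0 0 0 0 .33;0 0 0 0 0 0 .33"}}

```text
clock: 22.57
tcp_pos: [0.5881, -0.1499, 0.1006]
ee_rot: [-2.197, -2.245, 0.0]
wrist_force: [-2.6, 0.6, -2.3]
width: 0.0283
grasp_force: 1.2
```

Call:
{"api": "servo_tool", "payload": {"commands": ".009 0 -.01 0 0 0 .33;.009 0 -.011 0 0 0 .33;.009 0 -.011 0 0 0 .33;.009 0 -.012 0 0 0 .33;0 0 0 0 0 0 .33"}}

```text
clock: 22.98
tcp_pos: [0.5979, -0.1497, 0.0868]
ee_rot: [-2.196, -2.243, 0.002]
wrist_force: [-6.9, 0.1, -4.7]
width: 0.0279
grasp_force: 3.5
```

Call:
{"api": "servo_tool", "payload": {"commands": "-.012 0 0 0 0 0 .4;0 0 0 0 0 0 .45;0 0 .08 0 0 0 .5;0 0 .12 0 0 0 .5;0 0 .12 0 0 0 .5"}}

```text
clock: 23.4
tcp_pos: [0.5952, -0.1499, 0.1847]
ee_rot: [-2.197, -2.244, 0.001]
wrist_force: [1.0, -0.2, -0.1]
width: 0.0427
grasp_force: 0.0
```

Call:
{"api": "servo_tool", "payload": {"commands": "0 0 .12 0 0 0 .5;-.05 0 .1 0 0 0 .6;-.05 0 0 0 0 0 .7;0 0 0 0 0 0 .7;0 0 0 0 0 0 .7"}}

```text
clock: 23.82
tcp_pos: [0.5656, -0.1501, 0.2507]
ee_rot: [2.197, 2.243, 0.001]
wrist_force: [0.0, 0.8, -0.8]
width: 0.06
grasp_force: 0.0
```

Run:
```python
from h import *
np.set_printoptions(precision=4,suppress=True)
o=env.get_obs();print(o['tcp_pos'],o['ee_rot'],o['joints'],o['clock'],o['width'])
shot('wrist','w7'); T=env.capture('top'); np.save('pics/top7.npy',T)
def blob(cam,a,lo,hi,z):
    h=cv2.cvtColor(a,cv2.COLOR_RGB2HSV);m=cv2.inRange(h,lo,hi);n,l,st,ct=cv2.connectedComponentsWithStats(m)
    for i in range(1,n):
        if st[i,4]>25:
            ys,xs=np.where(l==i);r=cv2.minAreaRect(np.c_[xs,ys].astype(np.float32));print(cam,st[i],ray(cam,r[0],z)[:2],[ray(cam,p,z)[:2].round(4) for p in cv2.boxPoints(r)])
blob('wrist',np.load('pics/w7.npy'),(23,150,90),(33,255,255),.1)
print('red')
blob('wrist',np.load('pics/w7.npy'),(0,190,70),(4,255,255),.222)
blob('top',T,(0,190,70),(4,255,255),.222)
```

```text
[ 0.5656 -0.1501  0.2507] [2.197  2.2433 0.0015] [-0.3112  0.3693  1.7285  0.0001  1.0419 -0.3321] 23.8167 0.05999381630513424
wrist [323   0  14   7  58] [0.5992 0.0004] [array([0.5941, 0.0024]), array([0.6041, 0.0026]), array([ 0.6043, -0.0015]), array([ 0.5943, -0.0017])]
wrist [ 303  138   23   74 1176] [ 0.5935 -0.1333] [array([ 0.584 , -0.1667]), array([ 0.5839, -0.1015]), array([ 0.6024, -0.1018]), array([ 0.6037, -0.1671])]
wrist [483 291  25  21 408] [ 0.7786 -0.256 ] [array([ 0.7646, -0.2452]), array([ 0.7881, -0.2447]), array([ 0.7929, -0.2671]), array([ 0.7689, -0.2676])]
red
wrist [252 291  21  15 243] [ 0.5552 -0.1822] [array([ 0.5495, -0.1778]), array([ 0.5609, -0.1775]), array([ 0.561 , -0.1867]), array([ 0.5494, -0.1869])]
wrist [503 317  24  20 372] [ 0.7043 -0.1981] [array([ 0.6961, -0.1918]), array([ 0.7096, -0.1915]), array([ 0.7126, -0.2046]), array([ 0.6989, -0.2048])]
top [246 158  14   6  66] [0.6947 0.0448] [array([0.7016, 0.061 ]), array([0.7009, 0.0285]), array([0.6879, 0.0287]), array([0.6886, 0.0611])]
top [234 207   7  15  83] [0.5591 0.0841] [array([0.5768, 0.0914]), array([0.5765, 0.0767]), array([0.5416, 0.0769]), array([0.5419, 0.0915])]
```

The stay is broken: the boss is now at x≈.5935, and the lid knob has come forward to about (.695,.045). I'll turn the gripper −90° and go above the knob.

Call:
{"api": "servo_tool", "payload": {"commands": "0 0 .12 0 0 -.07 .7;0 0 .12 0 0 -.07 .7;0 0 .12 0 0 -.07 .7;.039 .059 0 0 0 -.072 .7;.039 .059 0 0 0 -.072 .7"}}

```text
clock: 24.33
tcp_pos: [0.5905, -0.115, 0.3597]
ee_rot: [2.733, 1.544, 0.004]
wrist_force: [0.5, 1.0, -0.6]
width: 0.0599
grasp_force: 0.0
```

Call:
{"api": "servo_tool", "payload": {"commands": ".039 .059 0 0 0 -.072 .7;.039 .059 0 0 0 -.072 .7;.039 .059 0 0 0 -.072 .7;.039 .059 0 0 0 -.072 .7;.039 .059 0 0 0 -.072 .7"}}

```text
clock: 24.75
tcp_pos: [0.6484, -0.0249, 0.3566]
ee_rot: [-3.057, -0.724, 0.002]
wrist_force: [0.8, -0.3, 0.2]
width: 0.0601
grasp_force: 0.0
```

Call:
{"api": "servo_tool", "payload": {"commands": ".039 .059 0 0 0 -.072 .7;.039 .059 0 0 0 -.072 .7;.039 .059 0 0 0 -.072 .7;.039 .059 0 0 0 -.072 .7;0 0 0 0 0 0 .7"}}

```text
clock: 25.17
tcp_pos: [0.6961, 0.0481, 0.356]
ee_rot: [-3.14, -0.018, 0.002]
wrist_force: [0.1, -0.3, 0.2]
width: 0.0597
grasp_force: 0.0
```

Call:
{"api": "servo_tool", "payload": {"commands": "0 0 -.06 0 0 0 .7;0 0 0 0 0 0 .7;0 0 0 0 0 0 .7"}}

```text
clock: 25.42
tcp_pos: [0.6937, 0.0446, 0.3383]
ee_rot: [3.141, 0.03, -0.005]
wrist_force: [-0.1, 0.4, 0.8]
width: 0.0594
grasp_force: 0.0
```

Run:
```python
from h import *
np.set_printoptions(precision=4,suppress=True)
o=env.get_obs();print(o['tcp_pos'],o['ee_rot'],o['joints'],o['clock'],o['width'])
shot('wrist','w8',None,1.2)
from scipy.spatial.transform import Rotation as Ro
print(Ro.from_rotvec(o['ee_rot']).as_matrix()[:,1])
a=np.load('pics/w8.npy');h=cv2.cvtColor(a,cv2.COLOR_RGB2HSV);m=cv2.inRange(h,(0,190,70),(4,255,255))|cv2.inRange(h,(176,190,70),(180,255,255));n,l,st,ct=cv2.connectedComponentsWithStats(m)
for i in range(1,n):
    if st[i,4]>100:
        ys,xs=np.where(l==i);r=cv2.minAreaRect(np.c_[xs,ys].astype(np.float32));print(st[i],ray('wrist',r[0],.2245)[:2],[ray('wrist',p,.2245)[:2].round(4) for p in cv2.boxPoints(r)])
```

```text
[0.6937 0.0446 0.3383] [ 3.1414  0.03   -0.0049] [ 0.0207  0.4724  1.3426 -0.      1.3297  1.5724] 25.4167 0.05935651609712521
[ 0.0191 -0.9998  0.0001]
[261 193  44  22 850] [0.6934 0.0445] [array([0.7017, 0.0617]), array([0.7024, 0.0277]), array([0.685 , 0.0271]), array([0.6843, 0.0617])]
[507 259  15  14 148] [ 0.6422 -0.1517] [array([ 0.6431, -0.1434]), array([ 0.65 , -0.154]), array([ 0.6412, -0.16  ]), array([ 0.6343, -0.1493])]
```

View pics/w8.png

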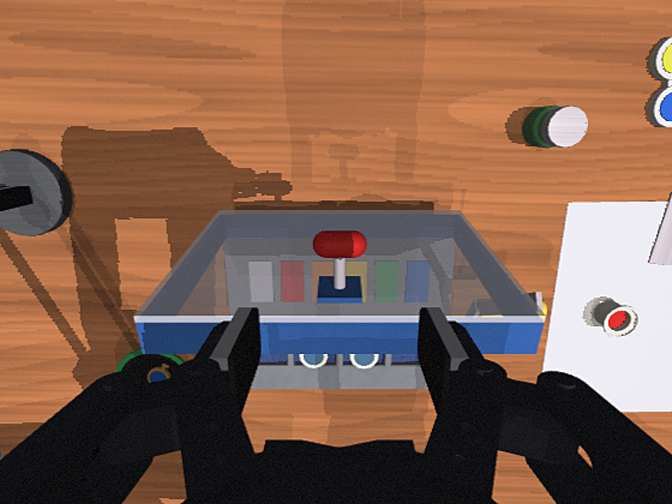

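The knob is centred under the gripper, as computed: (.6934,.0445). Lowering and pinching it.

Call:
{"api": "servo_tool", "payload": {"commands": "0 0 -.1 0 0 0 .7;0 0 -.1 0 0 0 .7;0 0 -.1 0 0 0 .7;0 0 -.08 0 0 0 .7;0 0 -.062 0 0 0 .7", "squeeze": 35}}

```text
clock: 25.88
tcp_pos: [0.6938, 0.0443, 0.2058]
ee_rot: [3.141, 0.028, -0.002]
wrist_force: [0.6, 0.2, -0.1]
width: 0.0596
grasp_force: 0.0
```

Call:
{"api": "servo_tool", "payload": {"commands": "0 0 0 0 0 0 .7;0 0 0 0 0 0 .6;0 0 0 0 0 0 .5;0 0 0 0 0 0 .4;0 0 0 0 0 0 .3"}}

```text
clock: 26.3
tcp_pos: [0.6954, 0.0444, 0.2097]
ee_rot: [3.141, 0.028, 0.005]
wrist_force: [-0.6, -2.6, 6.8]
width: 0.0337
grasp_force: 34.1
```

Call:
{"api": "servo_tool", "payload": {"commands": "0 0 0 0 0 0 .2;0 0 0 0 0 0 0;0 0 0 0 0 0 0;0 0 0 0 0 0 0"}}

```text
clock: 26.63
tcp_pos: [0.6954, 0.0444, 0.2097]
ee_rot: [3.141, 0.028, 0.006]
wrist_force: [-0.3, -3.1, 5.7]
width: 0.0334
grasp_force: 34.1
```

```bash
cat > arc.py <<'E'
import numpy as np,sys
x0,z0,n=float(sys.argv[1]),float(sys.argv[2]),int(sys.argv[3])  # actual knob now
H=np.array([.6525,.047]);r=.1824;s=.02
a=np.arctan2(z0-H[1],x0-H[0]);a1=np.radians(158.8);print('start deg',np.degrees(a),'r',np.hypot(x0-H[0],z0-H[1]))
A=np.linspace(a,a1,n+1);P=H+r*np.c_[np.cos(A),np.sin(A)]
D=np.diff(P,axis=0)/.3
for i in range(0,n,5): print(i,'; '.join(f'{d[0]:.3f} {d[0]*s:.3f} {d[1]:.3f}' for d in D[i:i+5]),' TCP ->',P[min(i+5,n)].round(4)-[0,.019])
E
python3 arc.py .6934 .2245 40
```

```text
start deg 77.0242444631056 r 0.18215120092933781
0 -0.021 -0.000 0.004; -0.021 -0.000 0.004; -0.021 -0.000 0.003; -0.022 -0.000 0.002; -0.022 -0.000 0.001  TCP -> [0.6613 0.2102]
5 -0.022 -0.000 0.001; -0.022 -0.000 -0.000; -0.022 -0.000 -0.001; -0.022 -0.000 -0.002; -0.022 -0.000 -0.002  TCP -> [0.6288 0.2089]
10 -0.021 -0.000 -0.003; -0.021 -0.000 -0.004; -0.021 -0.000 -0.005; -0.021 -0.000 -0.005; -0.021 -0.000 -0.006  TCP -> [0.5971 0.2018]
15 -0.021 -0.000 -0.007; -0.020 -0.000 -0.008; -0.020 -0.000 -0.008; -0.020 -0.000 -0.009; -0.019 -0.000 -0.010  TCP -> [0.5671 0.1892]
20 -0.019 -0.000 -0.010; -0.019 -0.000 -0.011; -0.018 -0.000 -0.012; -0.018 -0.000 -0.012; -0.017 -0.000 -0.013  TCP -> [0.5399 0.1715]
25 -0.017 -0.000 -0.014; -0.016 -0.000 -0.014; -0.016 -0.000 -0.015; -0.015 -0.000 -0.015; -0.015 -0.000 -0.016  TCP -> [0.5162 0.1492]
30 -0.014 -0.000 -0.016; -0.014 -0.000 -0.017; -0.013 -0.000 -0.017; -0.012 -0.000 -0.018; -0.012 -0.000 -0.018  TCP -> [0.4968 0.1231]
35 -0.011 -0.000 -0.019; -0.010 -0.000 -0.019; -0.010 -0.000 -0.019; -0.009 -0.000 -0.020; -0.008 -0.000 -0.020  TCP -> [0.4824 0.094 ]
```

Call:
{"api": "servo_tool", "payload": {"commands": "-.021 0 .004 0 0 0 0;-.021 0 .004 0 0 0 0;-.021 0 .003 0 0 0 0;-.022 -.002 .002 0 0 0 0;-.022 0 .001 0 0 0 0"}}

```text
clock: 27.05
tcp_pos: [0.6639, 0.0438, 0.214]
ee_rot: [3.141, 0.028, 0.009]
wrist_force: [4.2, -3.9, 4.7]
width: 0.0332
grasp_force: 35.1
```

Call:
{"api": "servo_tool", "payload": {"commands": "-.022 0 .001 0 0 0 0;-.022 0 0 0 0 0 0;-.022 0 -.001 0 0 0 0;-.022 -.002 -.002 0 0 0 0;-.022 0 -.002 0 0 0 0"}}

```text
clock: 27.47
tcp_pos: [0.6303, 0.0432, 0.2124]
ee_rot: [3.141, 0.028, 0.007]
wrist_force: [3.7, -3.9, 2.5]
width: 0.0333
grasp_force: 35.4
```

Call:
{"api": "servo_tool", "payload": {"commands": "-.021 0 -.003 0 0 0 0;-.021 0 -.004 0 0 0 0;-.021 0 -.005 0 0 0 0;-.021 -.002 -.005 0 0 0 0;-.021 0 -.006 0 0 0 0"}}

```text
clock: 27.88
tcp_pos: [0.5984, 0.0426, 0.2051]
ee_rot: [3.141, 0.029, 0.005]
wrist_force: [1.3, -4.8, 3.3]
width: 0.0336
grasp_force: 36.1
```

Call:
{"api": "servo_tool", "payload": {"commands": "0 0 0 0 0 0 0;0 0 0 0 0 0 0"}}

```text
clock: 28.05
tcp_pos: [0.597, 0.0426, 0.2046]
ee_rot: [3.141, 0.029, 0.0]
wrist_force: [-6.3, -4.4, 8.9]
width: 0.0337
grasp_force: 36.3
```

Call:
{"api": "servo_tool", "payload": {"commands": "-.0105 0 -.0035 0 0 0 0;-.0105 -.001 -.0035 0 0 0 0;-.010 0 -.004 0 0 0 0;-.010 0 -.004 0 0 0 0;-.010 0 -.004 0 0 0 0"}}

```text
clock: 28.47
tcp_pos: [0.5829, 0.0423, 0.1992]
ee_rot: [3.141, 0.028, 0.004]
wrist_force: [0.0, -4.2, 6.4]
width: 0.0335
grasp_force: 36.6
```

Call:
{"api": "servo_tool", "payload": {"commands": "-.010 0 -.004 0 0 0 0;-.010 -.001 -.0045 0 0 0 0;-.010 0 -.0045 0 0 0 0;-.0095 0 -.005 0 0 0 0;-.0095 0 -.005 0 0 0 0"}}

```text
clock: 28.88
tcp_pos: [0.568, 0.042, 0.192]
ee_rot: [3.141, 0.029, 0.003]
wrist_force: [-1.8, -4.8, 8.3]
width: 0.0335
grasp_force: 37.0
```

Call:
{"api": "servo_tool", "payload": {"commands": "-.0095 0 -.005 0 0 0 0;-.0095 -.001 -.005 0 0 0 0;-.0095 0 -.0055 0 0 0 0;-.0095 0 -.0055 0 0 0 0;-.009 0 -.006 0 0 0 0"}}

```text
clock: 29.3
tcp_pos: [0.5536, 0.0418, 0.1835]
ee_rot: [3.141, 0.029, 0.002]
wrist_force: [-1.8, -5.7, 6.7]
width: 0.0336
grasp_force: 37.3
```

Call:
{"api": "servo_tool", "payload": {"commands": "-.009 0 -.006 0 0 0 0;-.009 -.001 -.006 0 0 0 0;-.009 0 -.006 0 0 0 0;-.0085 0 -.0065 0 0 0 0;-.0085 0 -.0065 0 0 0 0"}}

```text
clock: 29.72
tcp_pos: [0.5401, 0.0415, 0.1737]
ee_rot: [3.141, 0.029, 0.0]
wrist_force: [-2.5, -6.4, 7.2]
width: 0.0334
grasp_force: 37.6
```

Call:
{"api": "servo_tool", "payload": {"commands": "-.0085 0 -.007 0 0 0 0;-.0085 -.001 -.007 0 0 0 0;-.008 0 -.007 0 0 0 0;-.008 0 -.007 0 0 0 0;-.008 0 -.0075 0 0 0 0"}}

```text
clock: 30.13
tcp_pos: [0.5276, 0.0413, 0.1628]
ee_rot: [3.141, 0.028, -0.0]
wrist_force: [-2.8, -6.8, 5.9]
width: 0.0331
grasp_force: 37.8
```

Call:
{"api": "servo_tool", "payload": {"commands": "-.008 -.002 -.0075 0 0 0 0;-.0075 -.002 -.0075 0 0 0 0;-.0075 0 -.0075 0 0 0 0;-.0075 0 -.008 0 0 0 0;-.0075 0 -.008 0 0 0 0"}}

```text
clock: 30.55
tcp_pos: [0.5163, 0.0409, 0.1511]
ee_rot: [-3.141, -0.028, -0.0]
wrist_force: [-1.5, 5.0, 2.9]
width: 0.0333
grasp_force: 37.9
```

Call:
{"api": "servo_tool", "payload": {"commands": "-.007 -.001 -.008 0 0 0 0;-.007 0 -.008 0 0 0 0;-.007 0 -.0085 0 0 0 0;-.007 0 -.0085 0 0 0 0;-.0065 0 -.0085 0 0 0 0"}}

```text
clock: 30.97
tcp_pos: [0.5059, 0.0407, 0.1386]
ee_rot: [-3.141, -0.028, 0.0]
wrist_force: [-0.5, 6.4, 1.1]
width: 0.0333
grasp_force: 38.0
```

Call:
{"api": "servo_tool", "payload": {"commands": "-.0065 -.001 -.0085 0 0 0 0;-.006 0 -.009 0 0 0 0;-.006 0 -.009 0 0 0 0;-.006 0 -.009 0 0 0 0;-.006 0 -.009 0 0 0 0"}}

```text
clock: 31.38
tcp_pos: [0.4967, 0.0405, 0.1252]
ee_rot: [-3.14, -0.028, 0.0]
wrist_force: [0.4, 9.5, 0.9]
width: 0.0333
grasp_force: 38.2
```

Call:
{"api": "servo_tool", "payload": {"commands": "-.0055 -.001 -.0095 0 0 0 0;-.0055 0 -.0095 0 0 0 0;-.005 0 -.0095 0 0 0 0;-.005 0 -.0095 0 0 0 0;-.005 0 -.0095 0 0 0 0"}}

```text
clock: 31.8
tcp_pos: [0.4888, 0.0403, 0.1109]
ee_rot: [-3.14, -0.028, 0.001]
wrist_force: [-1.0, 10.8, 2.8]
width: 0.0334
grasp_force: 38.4
```

Call:
{"api": "servo_tool", "payload": {"commands": "0 0 0 0 0 0 0;0 0 0 0 0 0 0"}}

```text
clock: 31.97
tcp_pos: [0.4886, 0.0403, 0.1107]
ee_rot: [-3.14, -0.028, 0.002]
wrist_force: [0.0, 11.2, -5.0]
width: 0.0332
grasp_force: 38.2
```

Call:
{"api": "servo_tool", "payload": {"commands": "-.0045 .002 -.0095 0 0 0 0;-.0045 .001 -.0095 0 0 0 0;-.004 0 -.0095 0 0 0 0;-.004 0 -.008 0 0 0 0;0 0 0 0 0 0 0"}}

```text
clock: 32.38
tcp_pos: [0.4837, 0.0403, 0.0996]
ee_rot: [-3.141, -0.028, 0.001]
wrist_force: [-2.3, 1.2, -4.0]
width: 0.033
grasp_force: 38.1
```

Call:
{"api": "servo_tool", "payload": {"commands": "-.001 0 -.003 0 0 0 0;-.001 0 -.003 0 0 0 0;0 0 0 0 0 0 0;0 0 0 0 0 0 0"}}

```text
clock: 32.72
tcp_pos: [0.4831, 0.0403, 0.0982]
ee_rot: [-3.141, -0.028, 0.001]
wrist_force: [-4.6, 3.3, -1.6]
width: 0.0335
grasp_force: 38.3
```

Call:
{"api": "servo_tool", "payload": {"commands": "-.001 0 -.003 0 0 0 0;-.001 0 -.003 0 0 0 0;0 0 0 0 0 0 0;0 0 0 0 0 0 0"}}

```text
clock: 33.05
tcp_pos: [0.4827, 0.0403, 0.0965]
ee_rot: [-3.141, -0.028, 0.001]
wrist_force: [-4.1, 3.2, -1.9]
width: 0.0332
grasp_force: 38.4
```

Call:
{"api": "servo_tool", "payload": {"commands": "0 0 -.003 0 0 0 0;0 0 -.003 0 0 0 0;0 0 0 0 0 0 0;0 0 0 0 0 0 0"}}

```text
clock: 33.38
tcp_pos: [0.4819, 0.0403, 0.0945]
ee_rot: [-3.141, -0.028, 0.003]
wrist_force: [-7.9, 3.4, 0.9]
width: 0.0335
grasp_force: 38.5
```

Call:
{"api": "servo_tool", "payload": {"commands": "-.001 0 -.003 0 0 0 0;-.001 0 -.003 0 0 0 0;0 0 0 0 0 0 0;0 0 0 0 0 0 0"}}

```text
clock: 33.72
tcp_pos: [0.4812, 0.0403, 0.0927]
ee_rot: [-3.141, -0.028, 0.003]
wrist_force: [-7.4, 2.7, 0.9]
width: 0.0334
grasp_force: 38.5
```

Call:
{"api": "servo_tool", "payload": {"commands": "0 0 -.003 0 0 0 0;0 0 0 0 0 0 0;0 0 0 0 0 0 0"}}

```text
clock: 33.97
tcp_pos: [0.4813, 0.0403, 0.0919]
ee_rot: [-3.141, -0.028, 0.003]
wrist_force: [-6.6, 3.3, 0.4]
width: 0.0338
grasp_force: 38.5
```

Run:
```python
from h import *
np.set_printoptions(precision=4,suppress=True)
s=env.capture('scene');w=env.capture('wrist')
np.save('pics/s9.npy',s);np.save('pics/w9.npy',w)
# project: shut lid corners. case frame yaw .02, centre
C=np.array([.5525,.0420]);th=.02;ex=np.array([np.cos(th),np.sin(th)]);ey=np.array([-np.sin(th),np.cos(th)])
def pt(x,y,z): p=C+x*ex+y*ey; return [p[0],p[1],z]
# lid shut: panel outer face z~.047+.030; front edge x=-.1
P=[pt(-.1,-.13,.077),pt(-.1,.13,.077),pt(-.1,-.13,.047),pt(.1,-.13,.077),pt(-.07,0,.113)]
print('scene exp',(proj('scene',P)-[210,180])*5)
print('wrist exp',proj('wrist',P))
c=np.zeros((600,800,3),np.uint8)
e=cv2.resize(s[180:280,210:340],None,fx=4.5,fy=4.5,interpolation=cv2.INTER_CUBIC); c[:450,:585]=e
c[452:,:]=0
f=cv2.resize(w[60:360],(0,0),fx=.38,fy=.38,interpolation=cv2.INTER_AREA); c[452:452+f.shape[0],:f.shape[1]]=f
g=cv2.resize(w[100:330,180:400],None,fx=.97,fy=.97); c[:g.shape[0],586:586+g.shape[1]]=g
save(c,'m9')
print((proj('scene',P)-[210,180])*4.5)
```

```text
scene exp [[ 86.354  285.1226]
 [242.7248  27.2792]
 [ 88.919  325.2924]
 [431.3577 362.9116]
 [215.884  109.7858]]
wrist exp [[ 525.0488  304.9812]
 [  39.7593  306.0182]
 [ 491.6354  277.6834]
 [ 637.8203 -174.7216]
 [ 282.2668  291.2215]]
[[ 77.7186 256.6104]
 [218.4523  24.5513]
 [ 80.0271 292.7632]
 [388.2219 326.6205]
 [194.2956  98.8072]]
```

View pics/m9.png

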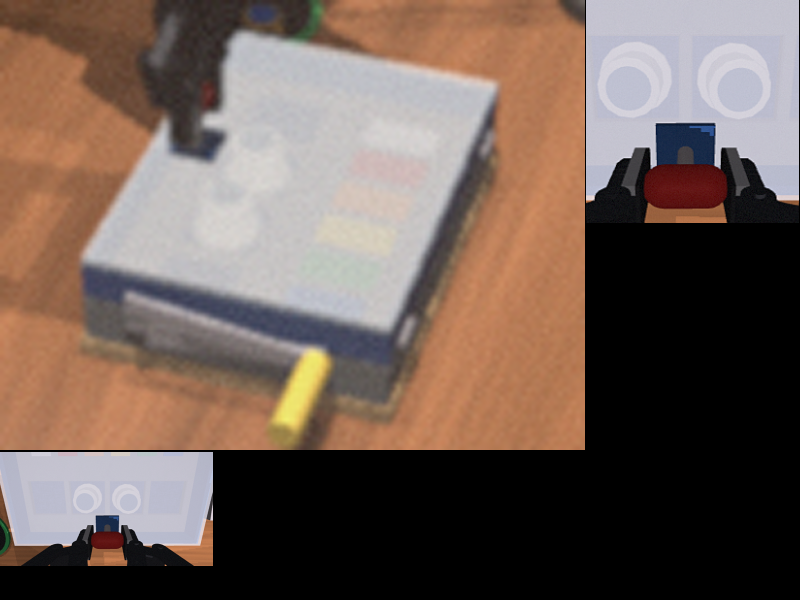

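The lid looks shut: its front-right corner is at (84,262) and its back-right corner at (393,330), both as predicted for a closed lid. I'll check by pressing gently.

Call:
{"api": "servo_tool", "payload": {"commands": "0 0 -.004 0 0 0 0;0 0 -.004 0 0 0 0;0 0 0 0 0 0 0;0 0 0 0 0 0 0"}}

```text
clock: 34.4
tcp_pos: [0.4816, 0.0403, 0.0903]
ee_rot: [-3.141, -0.028, 0.002]
wrist_force: [-12.3, 2.1, 23.9]
width: 0.0331
grasp_force: 40.0
```

Firm contact (24 N), so the lid is on its stop. Releasing and withdrawing.

Call:
{"api": "servo_tool", "payload": {"commands": ".002 0 0 0 0 0 .5;0 0 0 0 0 0 .6;0 0 0 0 0 0 .7;0 0 0 0 0 0 .7;0 0 .03 0 0 0 .7"}}

```text
clock: 34.82
tcp_pos: [0.4823, 0.0401, 0.0979]
ee_rot: [3.141, 0.028, -0.003]
wrist_force: [-0.9, -0.5, 0.6]
width: 0.0598
grasp_force: 0.0
```

Call:
{"api": "servo_tool", "payload": {"commands": "0 0 .08 0 0 0 .7;0 0 .12 0 0 0 .7;0 0 .12 0 0 0 .7;0 0 .12 0 0 0 .7;0 0 0 0 0 0 .7"}}

```text
clock: 35.23
tcp_pos: [0.4861, 0.0403, 0.2375]
ee_rot: [-3.141, -0.029, -0.014]
wrist_force: [2.1, 0.2, 1.2]
width: 0.06
grasp_force: 0.0
```

Run:
```python
from h import *
np.set_printoptions(precision=4,suppress=True)
o=env.get_obs();print(o['tcp_pos'],o['clock'],o['wrist_force'])
s=env.capture('scene').astype(np.float32);s0=np.load('pics/s9.npy').astype(np.float32)
# image shift of the lid between gripped/shut and released (front-right region)
for (x0,y0,x1,y1) in [(225,228,262,258),(270,250,300,275)]:
    a=cv2.cvtColor(s0,cv2.COLOR_RGB2GRAY)[y0:y1,x0:x1];b=cv2.cvtColor(s,cv2.COLOR_RGB2GRAY)[y0:y1,x0:x1]
    print(cv2.phaseCorrelate(a,b,cv2.createHanningWindow((x1-x0,y1-y0),cv2.CV_32F)),np.abs(a-b).mean())
w=env.capture('wrist');h=cv2.cvtColor(w,cv2.COLOR_RGB2HSV);m=cv2.inRange(h,(0,190,70),(4,255,255))|cv2.inRange(h,(176,190,70),(180,255,255));n,l,st,ct=cv2.connectedComponentsWithStats(m)
for i in range(1,n):
    if st[i,4]>100:
        ys,xs=np.where(l==i);r=cv2.minAreaRect(np.c_[xs,ys].astype(np.float32));print(st[i],ray('wrist',r[0],.113)[:2])
```

```text
[0.4861 0.0403 0.2375] 35.2333 [2.0538 0.1525 1.1564]
((-0.37042791173410805, 0.08342966932433882), 0.9322933586438497) 3.6013315
((0.049525167598469366, 0.5892934825403149), 0.8729422264099121) 1.0515981
[261 194  43  22 792] [0.4816 0.0406]
```

```bash
python3 -c "
from station import env
print(env.hand_in())"
```

```text
the job is handed in; nothing more can be done
None
```

The job is handed in at about 35 s of the 210 s limit: the lamp head hangs about 4 mm from the mat's centre by camera measurement, both white cups present are rim down in pockets 1 and 2, and the lid was lowered by hand until it pressed on its stop, fully shut. I did not see the verdict.

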